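# Gauge a batch of sawn peg blanks

## Task

First check the bridge gauge's zero by standing it upright on the bare raised stone plate for about a second, then lay every peg blank flat on that plate and let go, far enough apart that the gauge can straddle each. Next gauge the blanks one after another from the thinnest to the thickest: each time stand it upright over the blank with both legs down on the plate and its sprung foot resting on the blank, and keep it there for about a second. Finally stand the gauge back upright on its wooden board, leaving the blanks flat on the plate and the burnisher and the pin vise where they lie.

Things in the scene. Friction and masses are not known exactly. Their poses are not given: they have to be found in the camera images.
- plate: Raised stone plate, fixed, 110 mm (its x, depth) by 420 mm (its y, length); its flat top is 30 mm above the bench. Origin at the centre of its underside, x away from the robot at yaw 0.
- rest: Dark wooden board, fixed, 100 mm (x) by 130 mm (y) by 8 mm thick, on which the gauge stands at the start and must stand at the end. Origin at the centre of its underside.
- gauge: Bridge height gauge, loose, 0.38 kg, 112 mm tall. Two aluminium legs 36 (x) by 12 (y) by 60 mm high, centred 33 mm either side along its y (54 mm gap between); crossbeam 30 x 78 mm, 56 to 68 mm up; on its middle a dark steel grip block 26 x 26 mm, 68 to 112 mm up, to be gripped from above. Origin midway between the soles of the legs, z up.
- gauge_foot (a joint): Slide of the gauge's sprung foot (steel disc 16 mm across, midway between the legs): 0 = fully down, level with the soles of the legs; grows as the foot is pushed up (m, up to 0.045, about 1 N). With both legs standing on a surface it reads the height of the part under the foot.
- foot_tip (a point): Centre of the underside of the gauge's sprung foot.
- blank1: Dark wood peg blank shaped like a lollipop, lying flat, 14 mm thick (the thinnest) and 92 mm long: a straight shank 22 mm wide towards its -x and a round flat head 36 mm across at its +x end, its centre 28 mm from the origin. Origin at mid-length, on the underside; grip the shank at or just behind (-x of) the origin. May be absent.
- blank2: Dark wood peg blank shaped like a lollipop, lying flat, 20 mm thick (second thinnest) and 102 mm long: a straight shank 22 mm wide towards its -x and a round flat head 36 mm across at its +x end, its centre 33 mm from the origin. Origin at mid-length, on the underside; grip the shank at or just behind (-x of) the origin. May be absent.
- blank3: Dark wood peg blank shaped like a lollipop, lying flat, 26 mm thick (second thickest) and 112 mm long: a straight shank 22 mm wide towards its -x and a round flat head 36 mm across at its +x end, its centre 38 mm from the origin. Origin at mid-length, on the underside; grip the shank at or just behind (-x of) the origin. May be absent.
- blank4: Dark wood peg blank shaped like a lollipop, lying flat, 32 mm thick (the thickest) and 122 mm long: a straight shank 22 mm wide towards its -x and a round flat head 36 mm across at its +x end, its centre 43 mm from the origin. Origin at mid-length, on the underside; grip the shank at or just behind (-x of) the origin. May be absent.
- burnisher: Bystander: pale wood burnisher shaped like a spoon, about 142 mm long, lying on the bench. Origin under the joint of handle and bowl.
- pin_vise: Bystander: small steel pin vise 92 mm long, lying on the bench. Origin near mid-length, on the underside.
There are look-alikes about, which are no part of the job. Leave any pink look-alike of the blank2 alone. What is shaped like the blank4 but blue or turquoise is not meant.

How it is judged:
On the way, in this order (a step that is already met when the one before it is completed fails the run):
1. the gauge's zero is checked: it stands upright with both legs and its foot on the raised plate, reading 0 within 1.5 mm, for 0.4 s (value of joint gauge_foot below 0.0015 m and angle between gauge's own z axis and vertical below 0.07 rad and contact force between gauge_foot and plate above 0.1 N and z of gauge in the frame of plate between 0.027 and 0.033 m), for 0.4 s.
2. all the blanks that are present lie flat and still on the raised plate, let go (x of blank1 in the frame of plate between -0.056 and 0.056 m and y of blank1 in the frame of plate between -0.212 and 0.212 m and z of blank1 in the frame of plate between 0.027 and 0.033 m and angle between each of blank1, blank2, blank3, blank4's own z axis and vertical below 0.08 rad and linear speed of each of blank1, blank2, blank3, blank4 below 0.03 m/s and x of blank2 in the frame of plate between -0.056 and 0.056 m and y of blank2 in the frame of plate between -0.212 and 0.212 m and z of blank2 in the frame of plate between 0.027 and 0.033 m and x of blank3 in the frame of plate between -0.056 and 0.056 m and y of blank3 in the frame of plate between -0.212 and 0.212 m and z of blank3 in the frame of plate between 0.027 and 0.033 m and x of blank4 in the frame of plate between -0.056 and 0.056 m and y of blank4 in the frame of plate between -0.212 and 0.212 m and z of blank4 in the frame of plate between 0.027 and 0.033 m and contact force between the fingers and blank1 below 0.05 N and contact force between the fingers and blank2 below 0.05 N and contact force between the fingers and blank3 below 0.05 N and contact force between the fingers and blank4 below 0.05 N), for 0.3 s.
3. the thinnest (14 mm) blank on the plate (if it is present) is gauged: the gauge stands upright with both legs down on the plate and its foot on that blank, reading its thickness within 2 mm, for 0.4 s (z of foot_tip in the frame of blank1 between 0.012 and 0.016 m and z of gauge in the frame of blank1 between -0.003 and 0.003 m and angle between the z axis of gauge and the z axis of blank1, either way round below 0.07 rad and contact force between gauge_foot and blank1 above 0.1 N and z of blank1 in the frame of plate between 0.027 and 0.033 m and angle between blank1's own z axis and vertical below 0.08 rad), for 0.4 s.
4. the 20 mm blank on the plate (if it is present) is gauged: the gauge stands upright with both legs down on the plate and its foot on that blank, reading its thickness within 2 mm, for 0.4 s (z of foot_tip in the frame of blank2 between 0.018 and 0.022 m and z of gauge in the frame of blank2 between -0.003 and 0.003 m and angle between the z axis of gauge and the z axis of blank2, either way round below 0.07 rad and contact force between gauge_foot and blank2 above 0.1 N and z of blank2 in the frame of plate between 0.027 and 0.033 m and angle between blank2's own z axis and vertical below 0.08 rad), for 0.4 s.
5. the 26 mm blank on the plate (if it is present) is gauged: the gauge stands upright with both legs down on the plate and its foot on that blank, reading its thickness within 2 mm, for 0.4 s (z of foot_tip in the frame of blank3 between 0.024 and 0.028 m and z of gauge in the frame of blank3 between -0.003 and 0.003 m and angle between the z axis of gauge and the z axis of blank3, either way round below 0.07 rad and contact force between gauge_foot and blank3 above 0.1 N and z of blank3 in the frame of plate between 0.027 and 0.033 m and angle between blank3's own z axis and vertical below 0.08 rad), for 0.4 s.
6. the thickest (32 mm) blank on the plate (if it is present) is gauged: the gauge stands upright with both legs down on the plate and its foot on that blank, reading its thickness within 2 mm, for 0.4 s (z of foot_tip in the frame of blank4 between 0.03 and 0.034 m and z of gauge in the frame of blank4 between -0.003 and 0.003 m and angle between the z axis of gauge and the z axis of blank4, either way round below 0.07 rad and contact force between gauge_foot and blank4 above 0.1 N and z of blank4 in the frame of plate between 0.027 and 0.033 m and angle between blank4's own z axis and vertical below 0.08 rad), for 0.4 s.
At the end, for the whole second after the job is handed in: Every blank that is present lies flat and still on the raised plate (level, its middle over the plate), and the gauge stands upright and still on its wooden board, its centre within 40 mm of the board's centre (x of blank1 in the frame of plate between -0.056 and 0.056 m and y of blank1 in the frame of plate between -0.212 and 0.212 m and z of blank1 in the frame of plate between 0.027 and 0.033 m and angle between each of blank1, blank2, blank3, blank4's own z axis and vertical below 0.08 rad and linear speed of each of blank1, blank2, blank3, blank4, gauge below 0.03 m/s and x of blank2 in the frame of plate between -0.056 and 0.056 m and y of blank2 in the frame of plate between -0.212 and 0.212 m and z of blank2 in the frame of plate between 0.027 and 0.033 m and x of blank3 in the frame of plate between -0.056 and 0.056 m and y of blank3 in the frame of plate between -0.212 and 0.212 m and z of blank3 in the frame of plate between 0.027 and 0.033 m and x of blank4 in the frame of plate between -0.056 and 0.056 m and y of blank4 in the frame of plate between -0.212 and 0.212 m and z of blank4 in the frame of plate between 0.027 and 0.033 m and horizontal distance between gauge and rest below 0.04 m and z of gauge in the frame of rest between 0.005 and 0.011 m and angle between gauge's own z axis and vertical below 0.07 rad and value of joint gauge_foot below 0.003 m); the robot touches nothing.
It fails at once if the spoon-shaped burnisher is moved more than 30 mm (distance of burnisher from where it was at the start of the episode above 0.03 m).
It fails at once if the pin vise is moved more than 30 mm (distance of pin_vise from where it was at the start of the episode above 0.03 m).
It fails at once if the gauge is tipped over (more than 45 degrees) (angle between gauge's own z axis and vertical above 0.785 rad).
Of blank1, blank2, blank3, blank4 only 3 to 4 are there at a start; the rules pass over those that are not, and their reading is None.
At some moment in a run one of blank1, blank2, blank3, blank4 may be knocked a few centimetres aside while the robot is not near it.
It also fails if it takes over 210 s, if anything falls off the work surface, if the arm or the gripper's body presses on something with over 40 N, if the wrist force passes 120 N, or if a joint passes its speed limit or range.

## Robot

A 6-joint arm with a two-finger parallel gripper is mounted at the origin on the work surface. World frame = base frame: x ahead of the robot, y to its left, z up, the work surface at z = 0. Lengths are in m, angles in rad, forces in N, time in s.
With the tool pointing down it reaches from about 0.275 to 0.825 m from the base axis. Payload 5.2 kg.
Tool frame: the origin (TCP) lies at the very end of the fingers, on their centre line; the grasp point (between the pads) lies 19 mm behind it; z points along the fingers, y is the line along which they close (so a half turn about z gives the same grasp; the last joint's range is limited). The gripper opens to 93 mm and grips with 3 to 60 N. Pads are 15 mm wide; open, the fingers measure 128 mm over their backs; the gripper's body (75 mm by 188 mm) begins 65 mm behind the grasp point.
Start: joints at [0.969, 0.259, 1.535, -0, 1.348, -0.203], TCP at [0.214, 0.507, 0.219] pointing down, gripper open.
Joint ranges: [-3.14, 3.14], [-0.91, 2.08], [0.19, 2.58], [-1.22, 4.36], [0.22, 2.71], [-3.12, 3.12]. Speed limits (rad/s): [2.57, 2.57, 3.14, 3.14, 3.14, 3.14].

## Interface

Orientations are given as a rotation vector (axis times angle).
In Python, from bench import env, cams, job_done gives the robot as it stands.
- The arm moves only by the shell command python3 -m jog 'ROWS' [FORCE]. ROWS is JSON, a list of rows, each a list of 7 numbers: the shift along the tool's x, y, z in m, then the turn, a rotation vector about the tool's x, y, z in rad, then the finger opening in m, from 0 to 0.093. A call has 1 to 20 rows; each row shifts and turns the commanded pose from where the row before left it, along the tool's axes as they then stand; what a row does not reach is not made up. A row lasts 1/12 s, in which the tool goes at most 41.7 mm and 7.16 degrees, less where a joint would pass 70% of its speed; a pose out of reach is approached as far as the arm can. A call is refused whole if a number of a shift passes 0.0417 or a number of a turn 0.125, either way. A call with a gripper value outside its range is refused whole. The fingers move at their own pace and stop on an object; FORCE is the grip in N (left out, the last holds). Time passes only in rows, so rows that do not move let the fingers close. It gives the time, the measured TCP pose, the force, the opening and the grip force at its end, in the units of the state.
- env.state(): the state, without advancing time (a new reading comes with each control period).
- cams.camera(name): name is "side" or "top" or "wrist"; returns a dict with "pixels" (480x640x3 uint8, red, green, blue), "fx", "fy", "cx", "cy" (pixels), "xyz" and "rotation" of the camera in the world. Camera axes: x right, y down, z forward; pixel columns grow to the right and rows downward; lengths in m; the calibration is good to about 2 mm. The wrist camera is an equidistant fisheye: a pixel r from the principal point sees the ray r / f radians off the axis. A picture is of the moment at which its call begins. There is no depth.
- job_done(): hands the job in; it is judged then, once.
The state is a dict: "time_s": time; "joints": joint angles; "joint_velocities": joint speeds; "joint_efforts": joint torques, N m; "tool_pos": TCP position; "eef_rot": TCP orientation; "force": force on the tool from outside, world axes, zero at the start; "moment": the same for the moment, N m; "gripper_width": opening from 0.0 (shut) to 1.0 (fully open); "gripper_force": force on a finger pad.
Only numpy, scipy, OpenCV 4.12 (cv2) and the standard library are available. Lean on these libraries where they do the work, as an engineer would, in place of code of your own. Each camera call takes 0.05 s, during which the arm holds its last target. There are 200 camera calls.

## Working session

There is one attempt and no reset: what is moved stays moved. The work goes in short steps, Python scripts to look and compute and a shell command to move; the robot and the scene stay as the last step left them, time stands still between calls to the robot, and variables do not carry over. Pictures are saved under pics/ and viewed, at most 14 in all, crops included, and the job is handed in when it is done.

```bash
mkdir -p pics; ls
python3 - <<'E'
from bench import env,cams
import cv2
print(env.state())
for n in ("top","side"):
    c=cams.camera(n); cv2.imwrite(f"pics/{n}0.png",c["pixels"][:,:,::-1]); print(n,{k:v for k,v in c.items() if k!="pixels"})
E
```

```text
pics
{'time_s': 0.0, 'joints': array([ 9.69158981e-01,  2.59324039e-01,  1.53608255e+00, -6.31475486e-05,
        1.34799192e+00, -2.02794489e-01]), 'joint_velocities': array([ 1.26344918e-03, -1.03271616e-03,  2.55651443e-05,  1.24088388e-04,
       -1.57334322e-03, -1.04816046e-03]), 'joint_efforts': array([ 1.06575135e-03, -4.37300384e+01, -2.84006953e+01,  7.19445432e-02,
        4.10343753e-02, -9.86504506e-05]), 'tool_pos': array([0.21327218, 0.5063686 , 0.21782813]), 'eef_rot': array([-6.22205999e-01, -3.07869645e+00,  2.64756715e-03]), 'force': array([ 0.85414675, -0.10233003,  0.10401132]), 'moment': array([ 0.00781773,  0.04845773, -0.02394418]), 'gripper_force': 0.0, 'gripper_width': 0.999732949014593}
top {'fx': 441.59322950331386, 'fy': 441.59322950331386, 'cx': 325.0046756658789, 'cy': 237.97456525401148, 'xyz': array([0.46197994, 0.00209131, 1.09739538]), 'rotation': array([-2.15772788,  2.18420243, -0.10733349])}
side {'fx': 606.4010424135932, 'fy': 606.4010424135932, 'cx': 320.9905045242397, 'cy': 239.67029781983442, 'xyz': array([-0.18322747, -0.74384112,  0.79295719]), 'rotation': array([-2.05657392,  0.87148788, -0.43225698])}
```

View pics/top0.png

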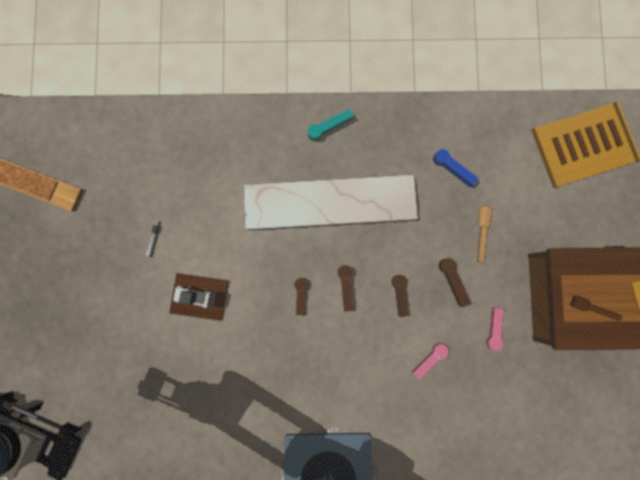

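View pics/side0.png

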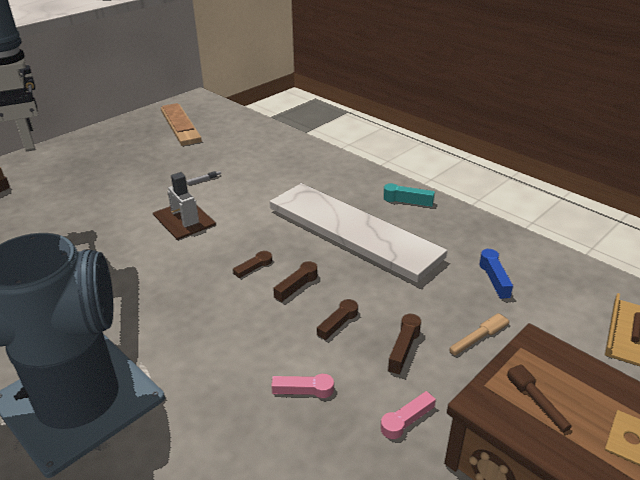

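The top view shows four dark blanks at (302,296), (347,288), (401,295) and (455,282). The gauge is on its board at (200,297), the plate at (331,202), the pin vise at (153,240) and the burnisher at (484,235). The pink pair at (431,361) and (497,329), the blue one at (455,168) and the teal one at (331,124) are look-alikes. The dark piece on the box at (596,308) is part of the furniture.

```bash
cat > h.py <<'E'
from bench import env,cams
import cv2,numpy as np
from scipy.spatial.transform import Rotation as R
def ray(c,uv,z):
    uv=np.atleast_2d(np.asarray(uv,float))
    d=np.c_[(uv[:,0]-c["cx"])/c["fx"],(uv[:,1]-c["cy"])/c["fy"],np.ones(len(uv))]
    d=d@R.from_rotvec(c["rotation"]).as_matrix().T
    return c["xyz"]+d*((z-c["xyz"][2])/d[:,2])[:,None]
def proj(c,p):
    q=(np.atleast_2d(p)-c["xyz"])@R.from_rotvec(c["rotation"]).as_matrix()
    return np.c_[q[:,0]/q[:,2]*c["fx"]+c["cx"],q[:,1]/q[:,2]*c["fy"]+c["cy"]]
def blobs(mask,amin=120):
    cs,_=cv2.findContours(mask.astype(np.uint8),cv2.RETR_EXTERNAL,cv2.CHAIN_APPROX_NONE)
    return [k[:,0] for k in cs if cv2.contourArea(k)>amin]
def darkwood(c):
    h=cv2.cvtColor(c["pixels"],cv2.COLOR_RGB2HSV).astype(int)
    return ((h[...,0]<18)&(h[...,1]>75)&(h[...,2]<115))
def shape(c,k,z):
    """centre, yaw (towards the wide end), length, width of a contour on plane z"""
    p=ray(c,k,z)[:,:2]
    r=cv2.minAreaRect((p*1000).astype(np.float32)); b=cv2.boxPoints(r)/1000
    e=[b[1]-b[0],b[2]-b[1]]; L=[np.hypot(*v) for v in e]; i=int(L[1]>L[0]); a=e[i]/L[i]
    m=np.array(r[0])/1000; s=(p-m)@a; n=(p-m)@np.array([-a[1],a[0]])
    if np.ptp(n[s<0])>np.ptp(n[s>0]): a=-a
    return m,np.degrees(np.arctan2(a[1],a[0])),L[i],L[1-i]
def pose():
    s=env.state(); M=R.from_rotvec(s["eef_rot"]).as_matrix()
    return s,M
def delta(xyz,yaw):
    """tool shift & turn from measured pose to a down pose whose tool x points to yaw+180 (deg)"""
    s,M=pose(); T=R.from_euler("z",yaw,degrees=True)*R.from_rotvec([0,np.pi,0])
    return (M.T@(np.array(xyz)-s["tool_pos"])).round(4),(R.from_matrix(M).inv()*T).as_rotvec().round(3)
E
python3 - <<'E'
from h import *
c=cams.camera("top")
m=darkwood(c); 
for k in blobs(m): print(k.mean(0).round(), [np.round(x,4) for x in shape(c,k,0.015)])
h=cv2.cvtColor(c["pixels"],cv2.COLOR_RGB2HSV); w=(h[...,2]>190); w[:140]=0
for k in blobs(w,800): print("plate",k.mean(0).round(),[np.round(x,4) for x in shape(c,k,0.03)])
# gauge beam
g=c["pixels"]; cv2.imwrite("pics/c1.png",cv2.resize(g[220:340,150:310,::-1],(800,600),interpolation=cv2.INTER_CUBIC))
print(delta([.4,.3,.25],0))
E
```

```text
[301. 296.] [array([0.4281, 0.0601]), np.float32(-0.4808), np.float32(0.0869), np.float32(0.0317)]
[401. 295.] [array([ 0.4273, -0.179 ]), np.float32(1.6526), np.float32(0.0973), np.float32(0.0345)]
[199. 297.] [array([0.4298, 0.3103]), np.float32(-99.0032), np.float32(0.1276), np.float32(0.0972)]
[346. 288.] [array([ 0.4473, -0.0462]), np.float32(0.8838), np.float32(0.1094), np.float32(0.032)]
[455. 282.] [array([ 0.4589, -0.3162]), np.float32(25.3463), np.float32(0.1214), np.float32(0.0365)]
[585. 299.] [array([ 0.416 , -0.6321]), np.float32(-90.6951), np.float32(0.2729), np.float32(0.2458)]
[592. 140.] [array([ 0.809 , -0.6749]), np.float32(17.5126), np.float32(0.0689), np.float32(0.0153)]
[603. 136.] [array([ 0.8182, -0.7038]), np.float32(-163.3384), np.float32(0.0689), np.float32(0.0148)]
[615. 132.] [array([ 0.8271, -0.7325]), np.float32(18.3488), np.float32(0.0682), np.float32(0.0151)]
plate [304. 205.] [array([0.6556, 0.026 ]), np.float32(92.9386), np.float32(0.3397), np.float32(0.1011)]
plate [377. 189.] [array([ 0.6781, -0.1206]), np.float32(-87.9269), np.float32(0.1888), np.float32(0.0708)]
(array([-0.2522, -0.1179, -0.0319]), array([-0.001, -0.001, -0.399]))
```

View pics/c1.png

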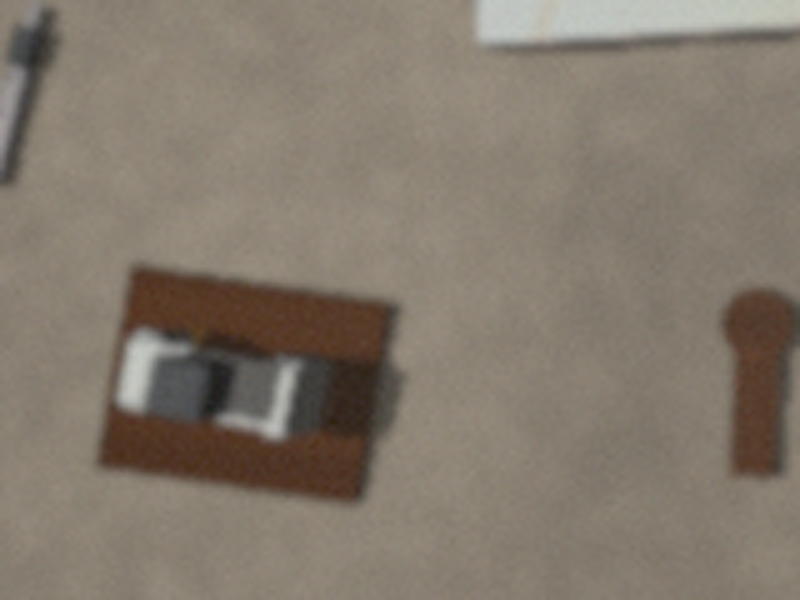

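The enlarged crop shows the grip block's top face at about crop (182,388), which is full-image pixel (186.4,297.6). The gauge and its board are both yawed about -9°. I'll locate the gauge and plate properly next.

Run:
```python
from h import *
c=cams.camera("top"); s=cams.camera("side")
h=cv2.cvtColor(c["pixels"],cv2.COLOR_RGB2HSV); w=(h[...,2]>190); w[:140]=0
k=np.vstack(blobs(w,800)); print("plate",[np.round(x,4) for x in shape(c,k,0.03)])
print("block",ray(c,[186.4,297.6],.12).round(4), ray(c,[[150+145/5,220+372/5],[150+290/5,220+400/5]],.075).round(4))
p=ray(c,[186.4,297.6],.12)[0]; print("in side", proj(s,p).round(1))
hs=cv2.cvtColor(s["pixels"],cv2.COLOR_RGB2HSV); sub=np.zeros(hs.shape[:2],bool); sub[165:200,165:195]=1
d=(hs[...,2]<95)&(hs[...,1]<75)&sub
for q in blobs(d,60): print(cv2.boundingRect(q))
print(delta([p[0],p[1],.2],-9))
cv2.imwrite("pics/s1.png",cv2.resize(s["pixels"][150:250,140:240,::-1],(600,600)))
for k in blobs(darkwood(s)):print(k.mean(0).round())
```

```text
plate [array([ 0.6573, -0.0107]), np.float32(92.8896), np.float32(0.4126), np.float32(0.1012)]
block [[0.4308 0.3071 0.12  ]] [[0.4369 0.3382 0.075 ]
 [0.4233 0.2714 0.075 ]]
in side [[178.4 175.1]]
(171, 172, 24, 28)
(array([-0.2778, -0.0995,  0.0183]), array([-0.001, -0.   , -0.242]))
[544. 410.]
[403. 344.]
[636. 328.]
[338. 319.]
[296. 281.]
[252. 264.]
[185. 221.]
[463.  81.]
```

View pics/s1.png

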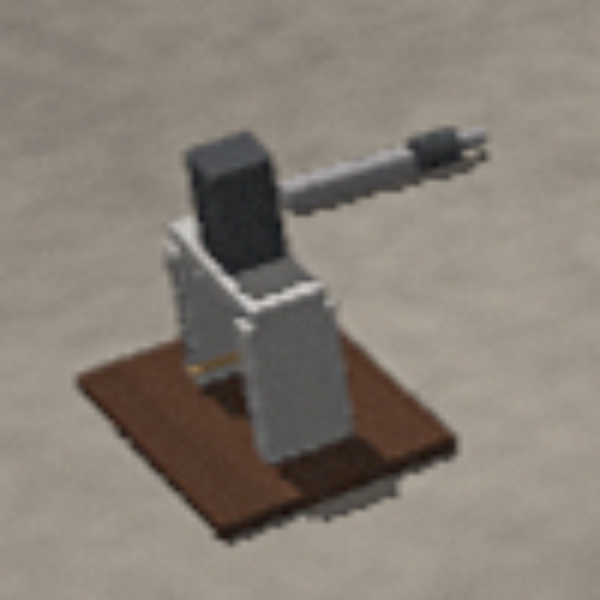

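The side view puts the block top at crop (232,155), or pixel (178.7,175.8). The top-view ray predicts (178.4,175.1), so the gauge is at (0.431,0.307). Moving above it now.

```bash
python3 -m jog '[[0,0,0,0,0,-0.1125,0.093],[0,0,0,0,0,-0.1125,0.093],[-0.0249,-0.0158,0,0,0,0,0.07],[-0.0249,-0.0158,0,0,0,0,0.07],[-0.0249,-0.0158,0,0,0,0,0.07],[-0.0249,-0.0158,0,0,0,0,0.07],[-0.0249,-0.0158,0,0,0,0,0.07],[-0.0249,-0.0158,0,0,0,0,0.07],[-0.0249,-0.0158,0,0,0,0,0.07],[-0.0249,-0.0158,0,0,0,0,0.07],[-0.0249,-0.0158,0,0,0,0,0.07],[-0.0249,-0.0158,0,0,0,0,0.07],[0,0,0,0,0,0,0.07],[0,0,0,0,0,0,0.07]]' 20
python3 - <<'E'
from h import *
print(delta([.4308,.3071,.085],-10))
c=cams.camera("wrist"); cv2.imwrite("pics/w1.png",c["pixels"][:,:,::-1])
E
```

```text
time_s: 1.42
tool_pos: [0.4324, 0.3071, 0.2184]
eef_rot: [-0.277, -3.129, 0.0]
force: [-0.6, -0.7, -0.4]
gripper_width: 0.755
gripper_force: 0.0
(array([ 0.0015, -0.0003,  0.1334]), array([-0.   , -0.001, -0.002]))
```

View pics/w1.png

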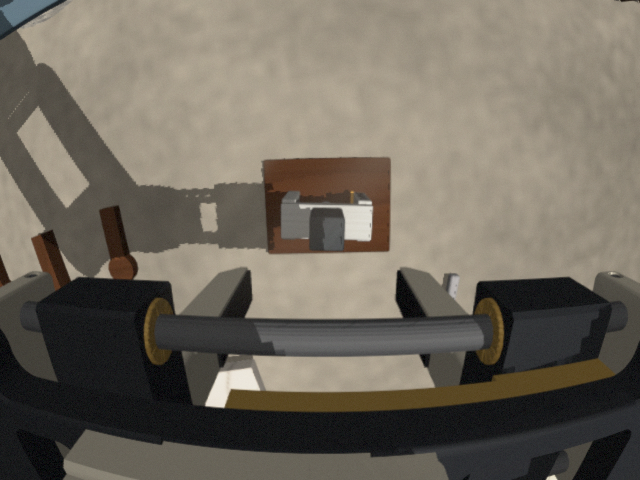

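The wrist view shows the block at (327,228), centred between the fingers, with the beam square to the tool. Descending and gripping.

```bash
python3 -m jog '[[0.0015,0,0.022,0,0,0,0.07],[0,0,0.022,0,0,0,0.07],[0,0,0.022,0,0,0,0.07],[0,0,0.022,0,0,0,0.07],[0,0,0.02,0,0,0,0.07],[0,0,0.015,0,0,0,0.07],[0,0,0.01,0,0,0,0.07],[0,0,0,0,0,0,0.07],[0,0,0,0,0,0,0.015],[0,0,0,0,0,0,0.015],[0,0,0,0,0,0,0.015],[0,0,0,0,0,0,0.015],[0,0,0,0,0,0,0.015],[0,0,0,0,0,0,0.015],[0,0,0,0,0,0,0.015]]' 30
python3 -m jog '[[0,0,-0.005,0,0,0,0.015],[0,0,-0.015,0,0,0,0.015],[0,0,-0.02,0,0,0,0.015],[0,0,-0.02,0,0,0,0.015],[0,0,-0.02,0,0,0,0.015],[0,0,0,0,0,0,0.015]]'
python3 - <<'E'
from h import *
# plate spots
P=np.array([.6573,-.0107]); a=np.radians(2.89)
ex=np.array([np.cos(a),np.sin(a)]); ey=np.array([-ex[1],ex[0]])
for y in (.15,.05,-.05,-.15): print(y,(P+y*ey).round(4))
g=P
print(delta([g[0],g[1],.165],2.9))
s=cams.camera("side"); cv2.imwrite("pics/s2.png",s["pixels"][:,:,::-1])
E
```

```text
time_s: 2.72
tool_pos: [0.4302, 0.3085, 0.086]
eef_rot: [0.273, 3.129, 0.001]
force: [0.1, 2.1, 2.0]
gripper_width: 0.296
gripper_force: 1.2
time_s: 3.22
tool_pos: [0.4319, 0.3092, 0.1693]
eef_rot: [0.272, 3.124, 0.004]
force: [0.4, 0.5, -3.5]
gripper_width: 0.28
gripper_force: 29.9
0.15 [0.6497 0.1391]
0.05 [0.6548 0.0392]
-0.05 [ 0.6598 -0.0606]
-0.15 [ 0.6649 -0.1605]
(array([-0.2773, -0.2762,  0.0048]), array([ 0.003,  0.005, -0.224]))
```

```bash
python3 -m jog '[[0,0,0,0,0,-0.112,0.015],[0,0,0,0,0,-0.112,0.015],[-0.0149,-0.0236,0,0,0,0,0.015],[-0.0149,-0.0236,0,0,0,0,0.015],[-0.0149,-0.0236,0,0,0,0,0.015],[-0.0149,-0.0236,0,0,0,0,0.015],[-0.0149,-0.0236,0,0,0,0,0.015],[-0.0149,-0.0236,0,0,0,0,0.015],[-0.0149,-0.0236,0,0,0,0,0.015],[-0.0149,-0.0236,0,0,0,0,0.015],[-0.0149,-0.0236,0,0,0,0,0.015],[-0.0149,-0.0236,0,0,0,0,0.015],[-0.0149,-0.0236,0,0,0,0,0.015],[-0.0149,-0.0236,0,0,0,0,0.015],[-0.0149,-0.0236,0,0,0,0,0.015],[-0.0149,-0.0236,0,0,0,0,0.015],[0,0,0,0,0,0,0.015],[0,0,0,0,0,0,0.015]]'
python3 -m jog '[[0,0,0.02,0,0,0,0.015],[0,0,0.02,0,0,0,0.015],[0,0,0.012,0,0,0,0.015],[0,0,0,0,0,0,0.015],[0,0,0,0,0,0,0.015]]'
python3 - <<'E'
from h import *
print(delta([.6573,-.0107,.108],2.9))
s=cams.camera("side"); cv2.imwrite("pics/s3.png",s["pixels"][:,:,::-1])
E
```

```text
time_s: 4.77
tool_pos: [0.6543, -0.0125, 0.1627]
eef_rot: [0.075, -3.137, -0.001]
force: [-0.7, 1.3, -3.4]
gripper_width: 0.282
gripper_force: 30.0
time_s: 5.18
tool_pos: [0.6538, -0.0101, 0.1126]
eef_rot: [0.08, -3.138, -0.001]
force: [0.2, 0.9, -4.0]
gripper_width: 0.278
gripper_force: 30.0
(array([-0.0035, -0.0007,  0.0046]), array([ 0.001, -0.003,  0.   ]))
```

View pics/s3.png

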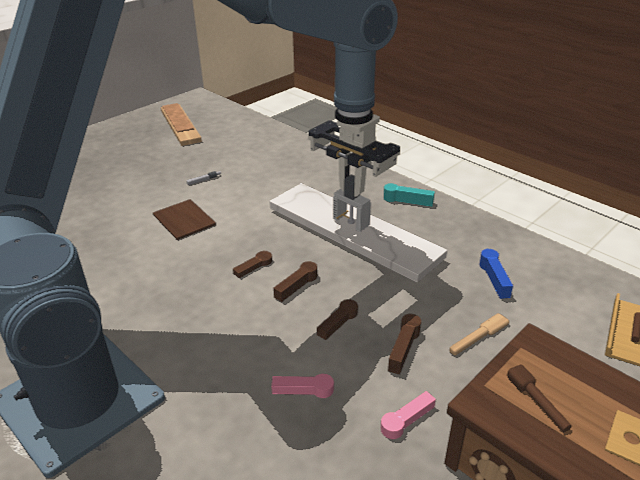

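The gauge is upright in the gripper, centred over the plate at pixel (350,215). Now I'll lower it, release it and wait.

```bash
python3 -m jog '[[-0.003,0,0.002,0,0,0,0.015],[0,0,0.0015,0,0,0,0.015],[0,0,0.001,0,0,0,0.015],[0,0,0,0,0,0,0.015],[0,0,0,0,0,0,0.015]]'
python3 -m jog '[[0,0,0.001,0,0,0,0.015],[0,0,0,0,0,0,0.015],[0,0,0,0,0,0,0.015],[0,0,0,0,0,0,0.04],[0,0,0,0,0,0,0.04],[0,0,0,0,0,0,0.04],[0,0,0,0,0,0,0.04],[0,0,0,0,0,0,0.04],[0,0,0,0,0,0,0.04],[0,0,0,0,0,0,0.04],[0,0,0,0,0,0,0.04],[0,0,0,0,0,0,0.04],[0,0,0,0,0,0,0.04],[0,0,0,0,0,0,0.04],[0,0,0,0,0,0,0.04]]'
```

```text
time_s: 5.65
tool_pos: [0.6579, -0.011, 0.1093]
eef_rot: [-0.079, 3.14, -0.0]
force: [-0.8, 0.4, -3.7]
gripper_width: 0.277
gripper_force: 30.0
time_s: 6.9
tool_pos: [0.6579, -0.0109, 0.1081]
eef_rot: [0.079, -3.141, 0.0]
force: [0.6, -0.5, 0.7]
gripper_width: 0.43
gripper_force: 0.0
```

```bash
python3 -m jog '[[0,0,0,0,0,0,0.04],[0,0,0,0,0,0,0.04],[0,0,0,0,0,0,0.04],[0,0,0,0,0,0,0.015],[0,0,0,0,0,0,0.015],[0,0,0,0,0,0,0.015],[0,0,0,0,0,0,0.015],[0,0,0,0,0,0,0.015],[0,0,-0.01,0,0,0,0.015],[0,0,-0.02,0,0,0,0.015],[0,0,-0.02,0,0,0,0.015],[0,0,-0.01,0,0,0,0.015],[0.0149,0.0236,0,0,0,0,0.015],[0.0149,0.0236,0,0,0,0,0.015],[0.0149,0.0236,0,0,0,0,0.015],[0.0149,0.0236,0,0,0,0,0.015],[0.0149,0.0236,0,0,0,0,0.015],[0.0149,0.0236,0,0,0,0,0.015],[0.0149,0.0236,0,0,0,0,0.015],[0.0149,0.0236,0,0,0,0,0.015]]'
python3 -m jog '[[0.0149,0.0236,0,0,0,0,0.015],[0.0149,0.0236,0,0,0,0,0.015],[0.0149,0.0236,0,0,0,0,0.015],[0.0149,0.0236,0,0,0,0,0.015],[0.0149,0.0236,0,0,0,0,0.015],[0.0149,0.0236,0,0,0,0,0.015],[0,0,0.02,0,0,0.112,0.015],[0,0,0.02,0,0,0.112,0.015],[0,0,0.02,0,0,0,0.015],[0,0,0.01,0,0,0,0.015],[0,0,0,0,0,0,0.015],[0,0,0,0,0,0,0.015]]'
python3 -c "
from h import *
print(delta([.43,.3095,.086],-9.5))"
```

```text
time_s: 8.57
tool_pos: [0.5282, 0.1726, 0.1681]
eef_rot: [0.079, -3.14, 0.0]
force: [-0.3, 0.1, -3.2]
gripper_width: 0.279
gripper_force: 30.0
time_s: 9.57
tool_pos: [0.4329, 0.3084, 0.0981]
eef_rot: [-0.272, -3.129, 0.001]
force: [-0.1, -0.4, -3.6]
gripper_width: 0.282
gripper_force: 30.0
(array([0.003 , 0.0006, 0.0121]), array([-0.001, -0.001, -0.008]))
```

```bash
python3 -m jog '[[0.003,0,0.006,0,0,-0.008,0.015],[0,0,0.004,0,0,0,0.015],[0,0,0.002,0,0,0,0.015],[0,0,0.0005,0,0,0,0.015],[0,0,0,0,0,0,0.015],[0,0,0,0,0,0,0.06],[0,0,0,0,0,0,0.06],[0,0,0,0,0,0,0.06],[0,0,0,0,0,0,0.06],[0,0,-0.01,0,0,0,0.06],[0,0,-0.02,0,0,0,0.06],[0,0,-0.03,0,0,0,0.06],[0,0,-0.03,0,0,0,0.06],[0,0,0,0,0,-0.08,0.06],[0,0,0,0,0,-0.08,0.06],[0,0,0,0,0,0,0.06]]'
python3 - <<'E'
from h import *
c=cams.camera("top"); s=cams.camera("side")
for k in blobs(darkwood(c)):
    m,y,L,w=shape(c,k,.012)
    if L<.14: print(k.mean(0).round(),m.round(4),y.round(1),L.round(4))
print(delta([.4201,.0601,.1],-.5))
cv2.imwrite("pics/s4.png",cv2.resize(s["pixels"][140:320,100:340,::-1],(800,600),interpolation=cv2.INTER_CUBIC))
E
```

```text
time_s: 10.9
tool_pos: [0.4305, 0.3093, 0.1773]
eef_rot: [0.005, 3.139, 0.001]
force: [-1.1, -0.0, 0.3]
gripper_width: 0.647
gripper_force: 0.0
[301. 296.] [0.428  0.0614] -0.5 0.0871
[401. 296.] [ 0.427  -0.1849] 10.5 0.0984
[207. 291.] [0.43   0.3113] -99.0 0.1275
[346. 288.] [ 0.4461 -0.0462] 0.7 0.1074
[455. 282.] [ 0.4566 -0.3129] 18.1 0.1208
(array([ 0.0078, -0.2491,  0.076 ]), array([0., 0., 0.]))
```

View pics/s4.png

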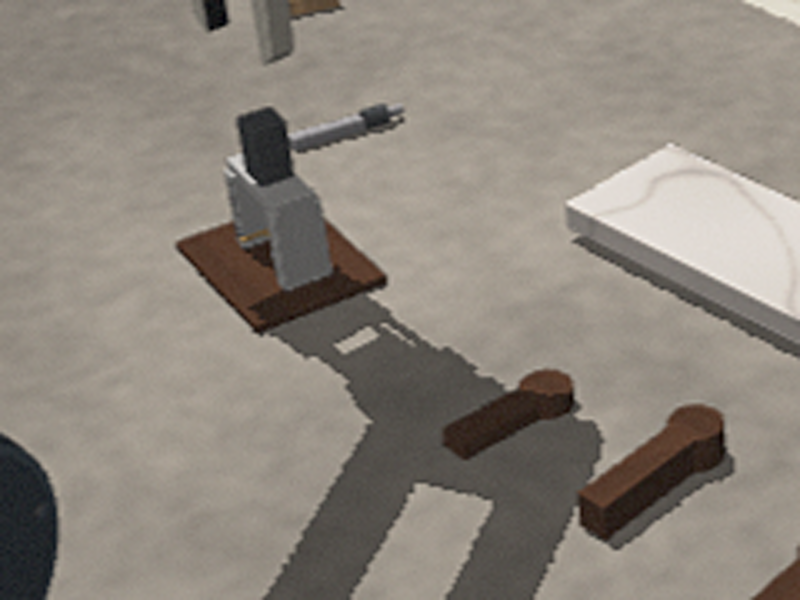

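The gauge stands upright on its board at crop (265,200). The min-area-rectangle yaw is unreliable for a lollipop shape, so I'll switch to principal axes of the filled mask.

```bash
cat >> h.py <<'E'
T=[.014,.020,.026,.032]; LEN=[.092,.102,.112,.122]
def blanks(c,base=0,verbose=True):
    """principal-axis pose of each dark lollipop: px, mid, yaw, length"""
    out=[]
    for k in blobs(darkwood(c)):
        m=np.zeros(c["pixels"].shape[:2],np.uint8); cv2.fillPoly(m,[k.astype(np.int32)],1)
        v,u=np.nonzero(m)
        z=.02
        for _ in range(2):
            p=ray(c,np.c_[u,v],base+z)[:,:2]; g=p.mean(0); w,V=np.linalg.eigh(np.cov((p-g).T)); a=V[:,1]
            s=(p-g)@a; n=(p-g)@[-a[1],a[0]]
            if np.ptp(n[s<0])>np.ptp(n[s>0]): a=-a; s=-s; n=-n
            L=np.ptp(s)+.002; i=int(np.argmin(abs(np.array(LEN)-L))); z=T[i]*.6
        if .08<L<.135 and np.ptp(n)<.06:
            mid=g+a*(s.max()+s.min())/2
            out.append((i+1,mid,np.degrees(np.arctan2(a[1],a[0])),L,k.mean(0).round()))
            if verbose: print("blank",i+1,k.mean(0).round(),mid.round(4),out[-1][2].round(1),L.round(4))
    return out
E
python3 - <<'E'
from h import *
for b in blanks(cams.camera("top")): pass
E
```

```text
blank 1 [301. 296.] [0.4279 0.0627] -2.2 0.0896
blank 2 [401. 295.] [ 0.427  -0.1823] 6.2 0.1005
blank 3 [346. 288.] [ 0.4462 -0.0492] 4.6 0.1102
blank 4 [455. 281.] [ 0.4576 -0.3134] 22.6 0.1221
```

```bash
python3 -m jog '[[0.001,-0.0246,0,0,0,0.03,0.05],[0.001,-0.0246,0,0,0,0,0.05],[0.001,-0.0246,0,0,0,0,0.05],[0.001,-0.0246,0,0,0,0,0.05],[0.001,-0.0246,0,0,0,0,0.05],[0.001,-0.0246,0,0,0,0,0.05],[0.001,-0.0246,0,0,0,0,0.05],[0.001,-0.0246,0.03,0,0,0,0.05],[0.001,-0.0246,0.03,0,0,0,0.05],[0.001,-0.0246,0.03,0,0,0,0.05],[0,0,0.03,0,0,0,0.05],[0,0,0,0,0,0,0.05],[0,0,0,0,0,0,0.05]]' 20
python3 - <<'E'
from h import *
print(delta([.4199,.063,.004],-2))
c=cams.camera("wrist"); cv2.imwrite("pics/w2.png",c["pixels"][:,:,::-1])
E
```

```text
time_s: 12.13
tool_pos: [0.4106, 0.0636, 0.0548]
eef_rot: [-0.06, -3.136, -0.001]
force: [0.4, -0.5, 0.4]
gripper_width: 0.538
gripper_force: 0.0
(array([-0.0096, -0.0002,  0.0508]), array([ 0.001, -0.005, -0.003]))
```

View pics/w2.png

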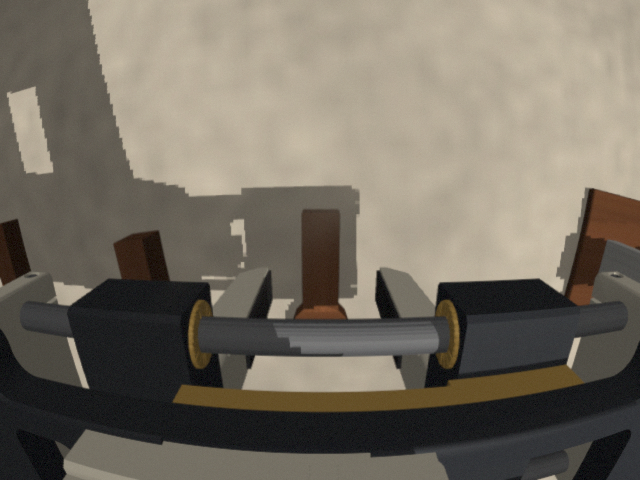

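Blank1's shank sits centred between the fingers at (320,250), aligned with the tool.

```bash
python3 -m jog '[[-0.0096,0,0.015,0,0,0,0.05],[0,0,0.015,0,0,0,0.05],[0,0,0.015,0,0,0,0.05],[0,0,0.0055,0,0,0,0.05],[0,0,0,0,0,0,0.05],[0,0,0,0,0,0,0.005],[0,0,0,0,0,0,0.005],[0,0,0,0,0,0,0.005],[0,0,0,0,0,0,0.005],[0,0,0,0,0,0,0.005],[0,0,0,0,0,0,0.005],[0,0,-0.01,0,0,0,0.005],[0,0,-0.03,0,0,0,0.005],[0,0,-0.03,0,0,-0.085,0.005],[0,0,-0.02,0,0,0,0.005],[0,0,0,0,0,0,0.005]]'
python3 -m jog '[[-0.0226,0.0064,0,0,0,0,0.005],[-0.0226,0.0064,0,0,0,0,0.005],[-0.0226,0.0064,0,0,0,0,0.005],[-0.0226,0.0064,0,0,0,0,0.005],[-0.0226,0.0064,0,0,0,0,0.005],[-0.0226,0.0064,0,0,0,0,0.005],[-0.0226,0.0064,0,0,0,0,0.005],[-0.0226,0.0064,0,0,0,0,0.005],[-0.0226,0.0064,0,0,0,0,0.005],[-0.0226,0.0064,0,0,0,0,0.005],[0,0,0,0,0,0,0.005],[0,0,0,0,0,0,0.005]]'
python3 - <<'E'
from h import *
print(delta([.6417,.1387,.034],2.9))
E
```

```text
time_s: 13.52
tool_pos: [0.4244, 0.0629, 0.0989]
eef_rot: [-0.077, 3.133, -0.002]
force: [0.6, -0.5, -0.5]
gripper_width: 0.233
gripper_force: 20.0
time_s: 14.52
tool_pos: [0.644, 0.1384, 0.0931]
eef_rot: [0.077, -3.138, 0.0]
force: [0.4, -0.1, 0.2]
gripper_width: 0.231
gripper_force: 20.0
(array([0.0021, 0.0004, 0.0591]), array([-0.   , -0.002, -0.001]))
```

```bash
python3 -m jog '[[0.002,0,0.02,0,0,0,0.005],[0,0,0.02,0,0,0,0.005],[0,0,0.012,0,0,0,0.005],[0,0,0.006,0,0,0,0.005],[0,0,0.0005,0,0,0,0.005],[0,0,0,0,0,0,0.005],[0,0,0,0,0,0,0.045],[0,0,0,0,0,0,0.045],[0,0,0,0,0,0,0.045],[0,0,0,0,0,0,0.045],[0,0,-0.01,0,0,0,0.045],[0,0,-0.03,0,0,0,0.045],[0,0,-0.03,0,0,0,0.045],[0,0,-0.02,0,0,-0.03,0.045],[0,0,0,0,0,0,0.05]]'
python3 -m jog '[[0.022,-0.0172,0,0,0,0,0.05],[0.022,-0.0172,0,0,0,0,0.05],[0.022,-0.0172,0,0,0,0,0.05],[0.022,-0.0172,0,0,0,0,0.05],[0.022,-0.0172,0,0,0,0,0.05],[0.022,-0.0172,0,0,0,0,0.05],[0.022,-0.0172,0,0,0,0,0.05],[0.022,-0.0172,0,0,0,0,0.05],[0.022,-0.0172,0,0,0,0,0.05],[0.022,-0.0172,0,0,0,0,0.05],[0,0,0.025,0,0,0,0.05],[0,0,0.025,0,0,0,0.05],[0,0,0,0,0,0,0.05]]'
python3 - <<'E'
from h import *
print(delta([.4362,-.05,.005],4.6)); blanks(cams.camera("top"))
c=cams.camera("wrist"); cv2.imwrite("pics/w3.png",c["pixels"][:,:,::-1])
E
```

```text
time_s: 15.77
tool_pos: [0.6456, 0.1384, 0.1333]
eef_rot: [-0.126, 3.129, -0.0]
force: [1.5, -0.2, 0.8]
gripper_width: 0.512
gripper_force: 0.0
time_s: 16.85
tool_pos: [0.4332, -0.0501, 0.0736]
eef_rot: [0.121, -3.133, -0.004]
force: [-0.7, 0.1, 0.3]
gripper_width: 0.539
gripper_force: 0.0
(array([-0.0034, -0.0004,  0.0686]), array([ 0.003, -0.006, -0.003]))
blank 4 [455. 282.] [ 0.4573 -0.3137] 22.8 0.1228
blank 1 [268. 206.] [0.6529 0.1432] 2.7 0.0911
```

View pics/w3.png

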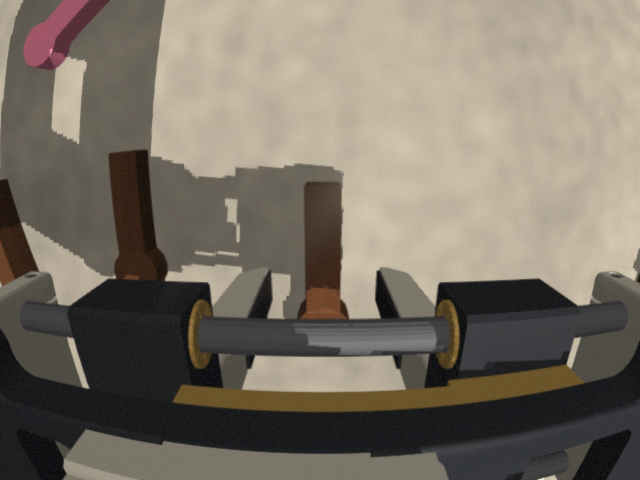

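Blank1 now lies on the plate, and blank3 at (322,250) is aligned between the fingers.

```bash
python3 -m jog '[[-0.003,0,0.02,0,0,0,0.05],[0,0,0.02,0,0,0,0.05],[0,0,0.018,0,0,0,0.05],[0,0,0.0105,0,0,0,0.05],[0,0,0,0,0,0,0.05],[0,0,0,0,0,0,0.005],[0,0,0,0,0,0,0.005],[0,0,0,0,0,0,0.005],[0,0,0,0,0,0,0.005],[0,0,0,0,0,0,0.005],[0,0,0,0,0,0,0.005],[0,0,-0.01,0,0,0,0.005],[0,0,-0.03,0,0,0,0.005],[0,0,-0.03,0,0,0.03,0.005],[0,0,-0.03,0,0,0,0.005],[0,0,0,0,0,0,0.005]]'
python3 -m jog '[[-0.0213,0.0078,0,0,0,0,0.005],[-0.0213,0.0078,0,0,0,0,0.005],[-0.0213,0.0078,0,0,0,0,0.005],[-0.0213,0.0078,0,0,0,0,0.005],[-0.0213,0.0078,0,0,0,0,0.005],[-0.0213,0.0078,0,0,0,0,0.005],[-0.0213,0.0078,0,0,0,0,0.005],[-0.0213,0.0078,0,0,0,0,0.005],[-0.0213,0.0078,0,0,0,0,0.005],[-0.0213,0.0078,0,0,0,0,0.005],[0,0,0,0,0,0,0.005],[0,0,0,0,0,0,0.005]]'
python3 - <<'E'
from h import *
print(delta([.6448,.0387,.035],2.9))
blanks(cams.camera("top"))
E
```

```text
time_s: 18.28
tool_pos: [0.4428, -0.0517, 0.1132]
eef_rot: [-0.077, 3.132, -0.006]
force: [1.1, -0.1, -1.1]
gripper_width: 0.234
gripper_force: 20.0
time_s: 19.28
tool_pos: [0.6483, 0.0384, 0.1067]
eef_rot: [0.079, -3.139, -0.0]
force: [-0.9, -0.1, -1.6]
gripper_width: 0.234
gripper_force: 20.0
(array([0.0034, 0.0005, 0.0717]), array([ 0.   , -0.002, -0.   ]))
blank 2 [401. 295.] [ 0.4266 -0.1818] 5.6 0.1012
blank 4 [455. 282.] [ 0.4578 -0.313 ] 22.5 0.1227
```

```bash
python3 -m jog '[[0.0034,0,0.025,0,0,0,0.005],[0,0,0.025,0,0,0,0.005],[0,0,0.013,0,0,0,0.005],[0,0,0.0065,0,0,0,0.005],[0,0,0.002,0,0,0,0.005],[0,0,0,0,0,0,0.005],[0,0,0,0,0,0,0.045],[0,0,0,0,0,0,0.045],[0,0,0,0,0,0,0.045],[0,0,0,0,0,0,0.045],[0,0,-0.01,0,0,0,0.045],[0,0,-0.03,0,0,0,0.045],[0,0,-0.03,0,0,0,0.045],[0,0,-0.02,0,0,-0.05,0.045],[0,0,0,0,0,0,0.05]]'
python3 -m jog '[[0.0226,-0.0179,0,0,0,0,0.05],[0.0226,-0.0179,0,0,0,0,0.05],[0.0226,-0.0179,0,0,0,0,0.05],[0.0226,-0.0179,0,0,0,0,0.05],[0.0226,-0.0179,0,0,0,0,0.05],[0.0226,-0.0179,0,0,0,0,0.05],[0.0226,-0.0179,0,0,0,0,0.05],[0.0226,-0.0179,0,0,0,0,0.05],[0.0226,-0.0179,0,0,0,0,0.05],[0.0226,-0.0179,0,0,0,0,0.05],[0.0226,-0.0179,0,0,0,0,0.05],[0,0,0.025,0,0,0,0.05],[0,0,0.025,0,0,0,0.05],[0,0,0,0,0,0,0.05]]'
python3 - <<'E'
from h import *
print(delta([.4176,-.1827,.005],5.8)); blanks(cams.camera("top"))
E
```

```text
time_s: 20.58
tool_pos: [0.6483, 0.0375, 0.133]
eef_rot: [-0.159, 3.128, -0.003]
force: [0.7, -0.3, 0.2]
gripper_width: 0.517
gripper_force: 0.0
time_s: 21.75
tool_pos: [0.4141, -0.1814, 0.0733]
eef_rot: [0.152, -3.133, -0.007]
force: [-1.2, 0.8, -0.6]
gripper_width: 0.536
gripper_force: 0.0
(array([-0.0038, -0.002 ,  0.0683]), array([ 0.005, -0.005, -0.004]))
blank 1 [268. 206.] [0.6529 0.1431] 2.6 0.0911
blank 3 [309. 203.] [0.6558 0.0395] 2.7 0.1153
```

```bash
python3 -m jog '[[-0.0038,-0.002,0.02,0,0,0,0.05],[0,0,0.02,0,0,0,0.05],[0,0,0.018,0,0,0,0.05],[0,0,0.0105,0,0,0,0.05],[0,0,0,0,0,0,0.05],[0,0,0,0,0,0,0.005],[0,0,0,0,0,0,0.005],[0,0,0,0,0,0,0.005],[0,0,0,0,0,0,0.005],[0,0,0,0,0,0,0.005],[0,0,0,0,0,0,0.005],[0,0,-0.01,0,0,0,0.005],[0,0,-0.03,0,0,0,0.005],[0,0,-0.03,0,0,0.05,0.005],[0,0,-0.03,0,0,0,0.005],[0,0,0,0,0,0,0.005]]'
python3 -m jog '[[-0.0239,0.011,0,0,0,0,0.005],[-0.0239,0.011,0,0,0,0,0.005],[-0.0239,0.011,0,0,0,0,0.005],[-0.0239,0.011,0,0,0,0,0.005],[-0.0239,0.011,0,0,0,0,0.005],[-0.0239,0.011,0,0,0,0,0.005],[-0.0239,0.011,0,0,0,0,0.005],[-0.0239,0.011,0,0,0,0,0.005],[-0.0239,0.011,0,0,0,0,0.005],[-0.0239,0.011,0,0,0,0,0.005],[0,0,0,0,0,0,0.005],[0,0,0,0,0,0,0.005]]'
python3 - <<'E'
from h import *
print(delta([.6508,-.0611,.035],2.9))
blanks(cams.camera("top"))
E
```

```text
time_s: 23.13
tool_pos: [0.424, -0.1866, 0.1134]
eef_rot: [-0.077, 3.133, -0.01]
force: [0.5, 0.2, -1.0]
gripper_width: 0.233
gripper_force: 20.0
time_s: 24.13
tool_pos: [0.6544, -0.0619, 0.1068]
eef_rot: [0.08, -3.139, -0.0]
force: [0.2, -1.0, -0.9]
gripper_width: 0.235
gripper_force: 20.0
(array([0.0035, 0.001 , 0.0718]), array([ 0.   , -0.002,  0.   ]))
blank 4 [454. 281.] [ 0.4567 -0.3132] 22.9 0.1225
blank 1 [268. 206.] [0.6517 0.1428] 2.6 0.0887
```

```bash
python3 -m jog '[[0.0034,0.001,0.025,0,0,0,0.005],[0,0,0.025,0,0,0,0.005],[0,0,0.013,0,0,0,0.005],[0,0,0.0065,0,0,0,0.005],[0,0,0.002,0,0,0,0.005],[0,0,0,0,0,0,0.005],[0,0,0,0,0,0,0.045],[0,0,0,0,0,0,0.045],[0,0,0,0,0,0,0.045],[0,0,0,0,0,0,0.045],[0,0,-0.01,0,0,0,0.045],[0,0,-0.03,0,0,0,0.045],[0,0,-0.03,0,0,0,0.045],[0,0,-0.02,0,0,-0.115,0.045],[0,0,0,0,0,-0.115,0.05],[0,0,0,0,0,-0.115,0.05],[0,0,0,0,0,0,0.05]]'
python3 -m jog '[[0.024,-0.0132,0,0,0,0,0.05],[0.024,-0.0132,0,0,0,0,0.05],[0.024,-0.0132,0,0,0,0,0.05],[0.024,-0.0132,0,0,0,0,0.05],[0.024,-0.0132,0,0,0,0,0.05],[0.024,-0.0132,0,0,0,0,0.05],[0.024,-0.0132,0,0,0,0,0.05],[0.024,-0.0132,0,0,0,0,0.05],[0.024,-0.0132,0,0,0,0,0.05],[0.024,-0.0132,0,0,0,0,0.05],[0.024,-0.0132,0,0,0,0,0.05],[0.024,-0.0132,0,0,0,0,0.05],[0,0,0.025,0,0,0,0.05],[0,0,0.025,0,0,0,0.05],[0,0,0,0,0,0,0.05]]'
python3 - <<'E'
from h import *
print(delta([.4464,-.3179,.006],22.7)); blanks(cams.camera("top"))
c=cams.camera("wrist"); cv2.imwrite("pics/w4.png",c["pixels"][:,:,::-1])
E
```

```text
time_s: 25.6
tool_pos: [0.6514, -0.0621, 0.1282]
eef_rot: [-0.621, 3.078, -0.001]
force: [-0.5, 0.1, 0.7]
gripper_width: 0.537
gripper_force: 0.0
time_s: 26.85
tool_pos: [0.4431, -0.3171, 0.0728]
eef_rot: [0.607, -3.078, -0.01]
force: [-0.4, 0.6, -0.2]
gripper_width: 0.54
gripper_force: 0.0
(array([-0.0029, -0.0025,  0.0668]), array([ 0.007, -0.003, -0.007]))
blank 1 [268. 206.] [0.6529 0.143 ] 3.0 0.0911
blank 2 [351. 202.] [ 0.66   -0.0635] 3.1 0.101
blank 3 [309. 204.] [0.6556 0.0394] 2.7 0.1159
```

View pics/w4.png

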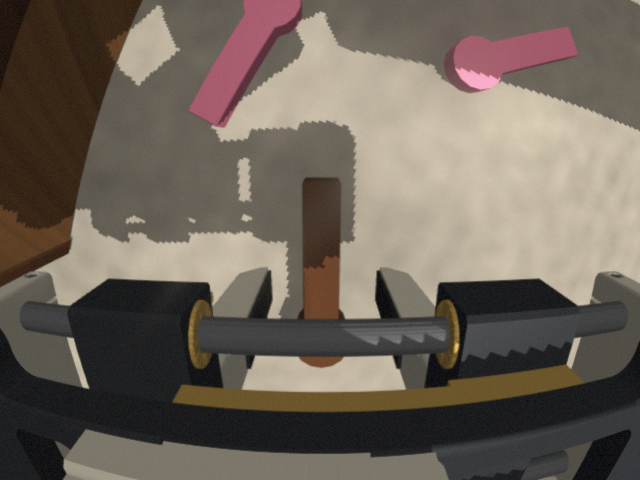

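Blank4 at (322,260) is centred between the fingers and is dark brown; the two pink look-alikes are clear of the gripper.

```bash
python3 -m jog '[[-0.0025,-0.002,0.02,0,0,0,0.05],[0,0,0.02,0,0,0,0.05],[0,0,0.018,0,0,0,0.05],[0,0,0.009,0,0,0,0.05],[0,0,0,0,0,0,0.05],[0,0,0,0,0,0,0.005],[0,0,0,0,0,0,0.005],[0,0,0,0,0,0,0.005],[0,0,0,0,0,0,0.005],[0,0,0,0,0,0,0.005],[0,0,0,0,0,0,0.005],[0,0,-0.01,0,0,0,0.005],[0,0,-0.03,0,0,0,0.005],[0,0,-0.03,0,0,0,0.005],[0,0,-0.03,0,0,0.115,0.005],[0,0,0,0,0,0.115,0.005],[0,0,0,0,0,0.115,0.005],[0,0,0,0,0,0,0.005]]'
python3 -m jog '[[-0.0214,0.0146,0,0,0,0,0.005],[-0.0214,0.0146,0,0,0,0,0.005],[-0.0214,0.0146,0,0,0,0,0.005],[-0.0214,0.0146,0,0,0,0,0.005],[-0.0214,0.0146,0,0,0,0,0.005],[-0.0214,0.0146,0,0,0,0,0.005],[-0.0214,0.0146,0,0,0,0,0.005],[-0.0214,0.0146,0,0,0,0,0.005],[-0.0214,0.0146,0,0,0,0,0.005],[-0.0214,0.0146,0,0,0,0,0.005],[0,0,0,0,0,0,0.005],[0,0,0,0,0,0,0.005]]'
python3 - <<'E'
from h import *
print(delta([.6529,-.1611,.036],2.9))
E
```

```text
time_s: 28.45
tool_pos: [0.4491, -0.32, 0.111]
eef_rot: [-0.071, 3.14, -0.002]
force: [0.8, 1.2, -0.3]
gripper_width: 0.234
gripper_force: 20.0
time_s: 29.45
tool_pos: [0.6557, -0.1621, 0.1089]
eef_rot: [0.085, -3.139, -0.001]
force: [-0.3, -0.2, -0.3]
gripper_width: 0.23
gripper_force: 20.0
(array([0.0026, 0.0012, 0.0729]), array([ 0.   , -0.001,  0.004]))
```

```bash
python3 -m jog '[[0.0026,0.001,0.025,0,0,0.004,0.005],[0,0,0.025,0,0,0,0.005],[0,0,0.013,0,0,0,0.005],[0,0,0.0075,0,0,0,0.005],[0,0,0.002,0,0,0,0.005],[0,0,0,0,0,0,0.005],[0,0,0,0,0,0,0.045],[0,0,0,0,0,0,0.045],[0,0,0,0,0,0,0.045],[0,0,0,0,0,0,0.045],[0,0,-0.01,0,0,0,0.045],[0,0,-0.03,0,0,0,0.045],[0,0,-0.04,0,0,0,0.045],[0,0,-0.04,0,0,0.108,0.045],[0,0,-0.02,0,0,0.108,0.06],[0,0,0,0,0,0,0.07]]'
python3 -m jog '[[0.0165,0.0237,0,0,0,0,0.07],[0.0165,0.0237,0,0,0,0,0.07],[0.0165,0.0237,0,0,0,0,0.07],[0.0165,0.0237,0,0,0,0,0.07],[0.0165,0.0237,0,0,0,0,0.07],[0.0165,0.0237,0,0,0,0,0.07],[0.0165,0.0237,0,0,0,0,0.07],[0.0165,0.0237,0,0,0,0,0.07],[0.0165,0.0237,0,0,0,0,0.07],[0.0165,0.0237,0,0,0,0,0.07],[0.0165,0.0237,0,0,0,0,0.07],[0.0165,0.0237,0,0,0,0,0.07],[0.0165,0.0237,0,0,0,0,0.07],[0.0165,0.0237,0,0,0,0,0.07],[0.0165,0.0237,0,0,0,0,0.07],[0.0165,0.0237,0,0,0,0,0.07],[0.0165,0.0237,0,0,0,0,0.07],[0.0165,0.0237,0,0,0,0,0.07],[0,0,0,0,0,0,0.07]]' 30
python3 - <<'E'
from h import *
print(delta([.430,.3095,.086],-9.5)); c=cams.camera("top"); blanks(c,.03)
a=c["pixels"][130:350,140:520,::-1]; cv2.imwrite("pics/t5.png",cv2.resize(a,(800,463),interpolation=cv2.INTER_CUBIC))
E
```

```text
time_s: 30.78
tool_pos: [0.6561, -0.1637, 0.1851]
eef_rot: [0.274, 3.118, -0.006]
force: [0.9, -0.8, 0.9]
gripper_width: 0.579
gripper_force: 0.0
time_s: 32.37
tool_pos: [0.4298, 0.312, 0.1769]
eef_rot: [-0.26, -3.129, -0.002]
force: [0.5, 0.2, 1.0]
gripper_width: 0.75
gripper_force: 0.0
(array([-0.0007, -0.0026,  0.0909]), array([ 0.001, -0.002,  0.   ]))
blank 1 [268. 206.] [0.6476 0.1392] 2.9 0.0887
blank 2 [351. 202.] [ 0.6543 -0.0618] 3.1 0.0985
blank 3 [309. 203.] [0.6505 0.0385] 2.6 0.1122
blank 4 [393. 197.] [ 0.6641 -0.1624] 2.4 0.1224
```

View pics/t5.png

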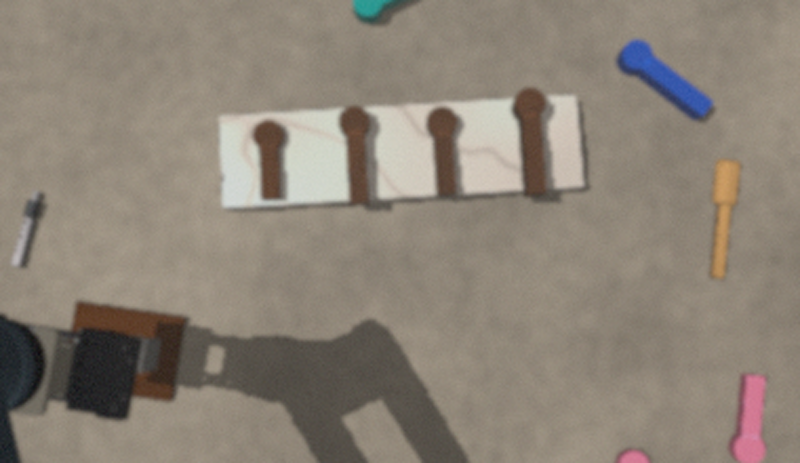

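All four blanks lie on the plate about 100 mm apart, at crop (270,160), (356,155), (444,150) and (533,140). The bystanders haven't moved. Fetching the gauge.

```bash
python3 -m jog '[[0,-0.0026,0.022,0,0,0,0.07],[0,0,0.022,0,0,0,0.07],[0,0,0.022,0,0,0,0.07],[0,0,0.015,0,0,0,0.07],[0,0,0.01,0,0,0,0.07],[0,0,0,0,0,0,0.07],[0,0,0,0,0,0,0.015],[0,0,0,0,0,0,0.015],[0,0,0,0,0,0,0.015],[0,0,0,0,0,0,0.015],[0,0,0,0,0,0,0.015],[0,0,0,0,0,0,0.015],[0,0,0,0,0,0,0.015],[0,0,0,0,0,0,0.015],[0,0,0,0,0,0,0.015]]' 30
python3 -m jog '[[0,0,-0.01,0,0,0,0.015],[0,0,-0.025,0,0,0,0.015],[0,0,-0.025,0,0,0,0.015],[0,0,-0.025,0,0,-0.108,0.015],[0,0,-0.01,0,0,-0.108,0.015],[-0.0211,-0.0181,0,0,0,0,0.015],[-0.0211,-0.0181,0,0,0,0,0.015],[-0.0211,-0.0181,0,0,0,0,0.015],[-0.0211,-0.0181,0,0,0,0,0.015],[-0.0211,-0.0181,0,0,0,0,0.015],[-0.0211,-0.0181,0,0,0,0,0.015],[-0.0211,-0.0181,0,0,0,0,0.015],[-0.0211,-0.0181,0,0,0,0,0.015],[-0.0211,-0.0181,0,0,0,0,0.015],[-0.0211,-0.0181,0,0,0,0,0.015],[0,0,0,0,0,0,0.015],[0,0,0,0,0,0,0.015]]'
python3 - <<'E'
from h import *
print(delta([.650,.139,.108],2.9))
E
```

```text
time_s: 33.67
tool_pos: [0.4322, 0.306, 0.0862]
eef_rot: [0.268, 3.13, 0.0]
force: [-0.1, 1.8, -0.6]
gripper_width: 0.277
gripper_force: 30.0
time_s: 35.08
tool_pos: [0.6514, 0.133, 0.1802]
eef_rot: [0.067, -3.139, 0.0]
force: [-0.9, 0.3, -4.1]
gripper_width: 0.273
gripper_force: 30.0
(array([0.001 , 0.0061, 0.0722]), array([-0.   , -0.002, -0.008]))
```

```bash
python3 -m jog '[[0.001,0.006,0,0,0,-0.008,0.015],[0,0,0.02,0,0,0,0.015],[0,0,0.02,0,0,0,0.015],[0,0,0.015,0,0,0,0.015],[0,0,0.01,0,0,0,0.015],[0,0,0,0,0,0,0.015],[0,0,0,0,0,0,0.015]]'
python3 - <<'E'
from h import *
print(delta([.650,.139,.108],2.9)); c=cams.camera("side")
cv2.imwrite("pics/s6.png",cv2.resize(c["pixels"][120:300,220:460,::-1],(800,600),interpolation=cv2.INTER_CUBIC))
E
```

```text
time_s: 35.67
tool_pos: [0.649, 0.1415, 0.1162]
eef_rot: [0.086, -3.139, -0.0]
force: [0.3, -0.1, -2.3]
gripper_width: 0.276
gripper_force: 30.0
(array([-0.0008, -0.0025,  0.0082]), array([ 0.   , -0.001,  0.004]))
```

View pics/s6.png

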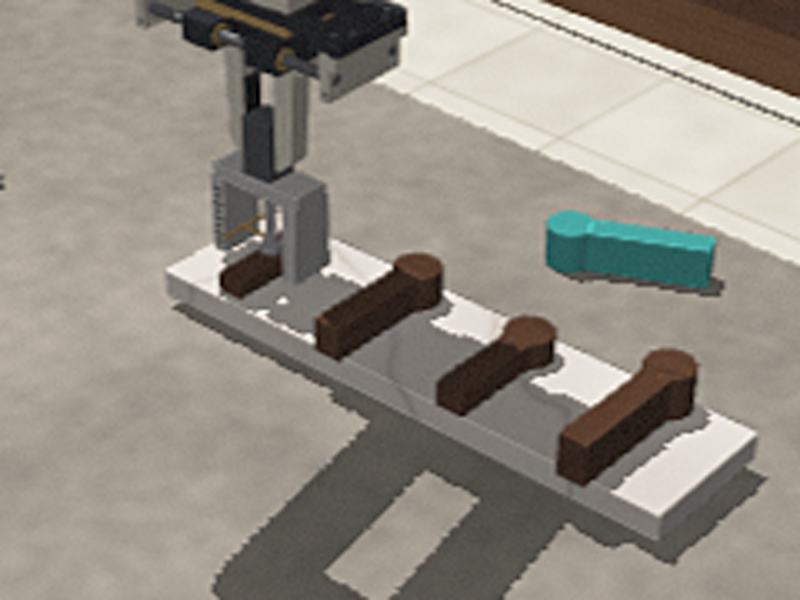

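The gauge straddles blank1 at crop (270,230), with the foot over the shank. Lowering, releasing, holding, then regripping and moving on to blank2.

```bash
python3 -m jog '[[0,-0.0025,0.004,0,0,0.004,0.015],[0,0,0.0025,0,0,0,0.015],[0,0,0.0015,0,0,0,0.015],[0,0,0.0005,0,0,0,0.015],[0,0,0,0,0,0,0.015],[0,0,0,0,0,0,0.015],[0,0,0,0,0,0,0.04],[0,0,0,0,0,0,0.04],[0,0,0,0,0,0,0.04],[0,0,0,0,0,0,0.04],[0,0,0,0,0,0,0.04],[0,0,0,0,0,0,0.04],[0,0,0,0,0,0,0.04],[0,0,0,0,0,0,0.04],[0,0,0,0,0,0,0.04],[0,0,0,0,0,0,0.04],[0,0,0,0,0,0,0.04],[0,0,0,0,0,0,0.04],[0,0,0,0,0,0,0.04]]'
python3 -m jog '[[0,0,0,0,0,0,0.015],[0,0,0,0,0,0,0.015],[0,0,0,0,0,0,0.015],[0,0,0,0,0,0,0.015],[0,0,0,0,0,0,0.015],[0,0,-0.01,0,0,0,0.015],[0,0,-0.02,0,0,0,0.015],[0,0,-0.02,0,0,0,0.015],[0,0,-0.02,0,0,0,0.015],[0.0002,-0.02,0,0,0,0,0.015],[0.0002,-0.02,0,0,0,0,0.015],[0.0002,-0.02,0,0,0,0,0.015],[0.0002,-0.02,0,0,0,0,0.015],[0.0002,-0.02,0,0,0,0,0.015],[0.0002,-0.02,0,0,0,0,0.015],[0.0002,-0.02,0,0,0,0,0.015],[0.0002,-0.02,0,0,0,0,0.015],[0.0002,-0.02,0,0,0,0,0.015],[0.0002,-0.02,0,0,0,0,0.015],[0,0,0,0,0,0,0.015]]'
python3 - <<'E'
from h import *
print(delta([.658,-.0613,.108],2.9)); blanks(cams.camera("top"),.03)
E
```

```text
time_s: 37.3
tool_pos: [0.65, 0.138, 0.1077]
eef_rot: [-0.077, 3.141, 0.0]
force: [-0.9, -0.4, -0.5]
gripper_width: 0.428
gripper_force: 0.0
time_s: 38.97
tool_pos: [0.6577, -0.0661, 0.1775]
eef_rot: [0.072, -3.14, 0.003]
force: [-0.0, 0.2, -3.0]
gripper_width: 0.28
gripper_force: 30.0
(array([-0.0006,  0.0049,  0.0695]), array([-0.002, -0.001, -0.004]))
blank 1 [268. 206.] [0.6465 0.139 ] 2.5 0.0864
```

```bash
python3 - <<'E'
from h import *
s=cams.camera("side")
for k in blobs(darkwood(s)):
    if k[:,1].mean()<300: print(k.mean(0).round(1),cv2.boundingRect(k))
for n,p in (("b2",[.658,-.0613,.05]),("b3",[.653,.0388,.056]),("b4",[.664,-.1618,.062])): print(n,proj(s,p).round())
E
python3 -m jog '[[-0.0006,0.0049,0.02,0,0,-0.004,0.015],[0,0,0.02,0,0,0,0.015],[0,0,0.015,0,0,0,0.015],[0,0,0.005,0,0,0,0.015],[0,0,0,0,0,0,0.015],[0,0,0,0,0,0,0.015]]'
python3 -c "
from h import *
print(delta([.658,-.0613,.108],2.9))"
```

```text
[408.  244.1] (387, 225, 42, 41)
[368.9 229. ] (351, 215, 36, 30)
[183.6 219.1] (153, 200, 63, 40)
[333.9 211.1] (315, 196, 37, 32)
[301.7 197.6] (286, 187, 32, 23)
[304.9  63.8] (225, 5, 135, 101)
[534.3  90.4] (395, 0, 245, 218)
b2 [[370. 224.]]
b3 [[335. 205.]]
b4 [[410. 237.]]
time_s: 39.57
tool_pos: [0.6583, -0.0561, 0.1182]
eef_rot: [0.085, -3.14, -0.0]
force: [-0.7, 1.0, -3.0]
gripper_width: 0.279
gripper_force: 30.0
(array([ 0.0006, -0.0051,  0.0102]), array([ 0.   , -0.   ,  0.003]))
```

```bash
python3 -m jog '[[0,-0.005,0.003,0,0,0.003,0.015],[0,0,0.004,0,0,0,0.015],[0,0,0.002,0,0,0,0.015],[0,0,0.0015,0,0,0,0.015],[0,0,0,0,0,0,0.015],[0,0,0,0,0,0,0.015],[0,0,0,0,0,0,0.04],[0,0,0,0,0,0,0.04],[0,0,0,0,0,0,0.04],[0,0,0,0,0,0,0.04],[0,0,0,0,0,0,0.04],[0,0,0,0,0,0,0.04],[0,0,0,0,0,0,0.04],[0,0,0,0,0,0,0.04],[0,0,0,0,0,0,0.04],[0,0,0,0,0,0,0.04],[0,0,0,0,0,0,0.04],[0,0,0,0,0,0,0.04],[0,0,0,0,0,0,0.04]]'
python3 - <<'E'
from h import *
s=cams.camera("side"); cv2.imwrite("pics/s7.png",cv2.resize(s["pixels"][120:300,220:460,::-1],(800,600),interpolation=cv2.INTER_CUBIC))
E
python3 -m jog '[[0,0,0,0,0,0,0.015],[0,0,0,0,0,0,0.015],[0,0,0,0,0,0,0.015],[0,0,0,0,0,0,0.015],[0,0,0,0,0,0,0.015],[0,0,-0.01,0,0,0,0.015],[0,0,-0.02,0,0,0,0.015],[0,0,-0.02,0,0,0,0.015],[0,0,-0.02,0,0,0,0.015],[0,0.0167,0,0,0,0,0.015],[0,0.0167,0,0,0,0,0.015],[0,0.0167,0,0,0,0,0.015],[0,0.0167,0,0,0,0,0.015],[0,0.0167,0,0,0,0,0.015],[0,0.0167,0,0,0,0,0.015],[0,0,0,0,0,0,0.015],[0,0,0,0,0,0,0.015],[0,0,0,0,0,0,0.015],[0,0,0,0,0,0,0.015]]'
python3 - <<'E'
from h import *
print(delta([.653,.0388,.108],2.9))
s=cams.camera("side")
for k in blobs(darkwood(s)):
    if 150<k[:,1].mean()<300: print(k.mean(0).round(1),cv2.boundingRect(k))
E
```

```text
time_s: 41.15
tool_pos: [0.6585, -0.0619, 0.1071]
eef_rot: [0.079, -3.141, 0.0]
force: [0.1, 0.5, -0.4]
gripper_width: 0.43
gripper_force: 0.0
time_s: 42.78
tool_pos: [0.6531, 0.0381, 0.1764]
eef_rot: [0.079, -3.139, 0.0]
force: [-0.3, -0.7, -4.0]
gripper_width: 0.281
gripper_force: 30.0
(array([-0.    ,  0.0007,  0.0684]), array([-0.   , -0.001, -0.   ]))
[408.2 244.1] (387, 225, 42, 41)
[368.9 228.9] (351, 215, 36, 30)
[183.6 218.9] (153, 200, 63, 40)
[333.7 211.3] (315, 196, 38, 32)
[301.9 197.3] (286, 187, 32, 22)
```

View pics/s7.png

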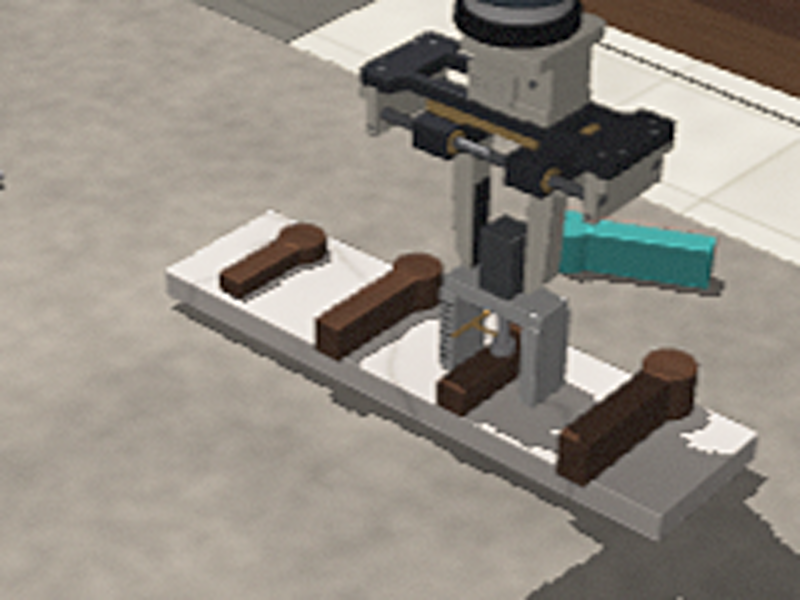

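The gauge stands on the plate with its foot on blank2 at crop (500,350), released. All blanks are still where they were placed. Next blank3.

```bash
python3 -m jog '[[0,0.0007,0.02,0,0,0,0.015],[0,0,0.02,0,0,0,0.015],[0,0,0.015,0,0,0,0.015],[0,0,0.007,0,0,0,0.015],[0,0,0.004,0,0,0,0.015],[0,0,0.002,0,0,0,0.015],[0,0,0.0007,0,0,0,0.015],[0,0,0,0,0,0,0.015],[0,0,0,0,0,0,0.015]]'
python3 -m jog '[[0,0,0,0,0,0,0.04],[0,0,0,0,0,0,0.04],[0,0,0,0,0,0,0.04],[0,0,0,0,0,0,0.04],[0,0,0,0,0,0,0.04],[0,0,0,0,0,0,0.04],[0,0,0,0,0,0,0.04],[0,0,0,0,0,0,0.04],[0,0,0,0,0,0,0.04],[0,0,0,0,0,0,0.04],[0,0,0,0,0,0,0.04],[0,0,0,0,0,0,0.04],[0,0,0,0,0,0,0.04]]'
python3 -m jog '[[0,0,0,0,0,0,0.015],[0,0,0,0,0,0,0.015],[0,0,0,0,0,0,0.015],[0,0,0,0,0,0,0.015],[0,0,0,0,0,0,0.015],[0,0,-0.01,0,0,0,0.015],[0,0,-0.02,0,0,0,0.015],[0,0,-0.02,0,0,0,0.015],[0,0,-0.02,0,0,0,0.015],[0,-0.0201,0,0,0,0,0.015],[0,-0.0201,0,0,0,0,0.015],[0,-0.0201,0,0,0,0,0.015],[0,-0.0201,0,0,0,0,0.015],[0,-0.0201,0,0,0,0,0.015],[0,-0.0201,0,0,0,0,0.015],[0,-0.0201,0,0,0,0,0.015],[0,-0.0201,0,0,0,0,0.015],[0,-0.0201,0,0,0,0,0.015],[0,-0.0201,0,0,0,0,0.015]]'
python3 -m jog '[[0,0,0,0,0,0,0.015],[0,0,0,0,0,0,0.015],[0,0,0,0,0,0,0.015]]'
python3 - <<'E'
from h import *
print(delta([.664,-.1618,.108],2.9))
s=cams.camera("side")
for k in blobs(darkwood(s)):
    if 150<k[:,1].mean()<300: print(k.mean(0).round(1),cv2.boundingRect(k))
E
```

```text
time_s: 43.58
tool_pos: [0.654, 0.0387, 0.1095]
eef_rot: [-0.079, 3.139, -0.001]
force: [-0.4, 0.3, -1.9]
gripper_width: 0.278
gripper_force: 30.0
time_s: 44.67
tool_pos: [0.6534, 0.0388, 0.1084]
eef_rot: [0.079, -3.141, -0.0]
force: [0.4, -0.3, -0.3]
gripper_width: 0.433
gripper_force: 0.0
time_s: 46.25
tool_pos: [0.663, -0.1626, 0.1784]
eef_rot: [0.079, -3.139, -0.001]
force: [0.4, 0.1, -3.5]
gripper_width: 0.277
gripper_force: 30.0
time_s: 46.5
tool_pos: [0.6631, -0.1614, 0.1782]
eef_rot: [0.078, -3.14, -0.002]
force: [0.5, 0.3, -3.7]
gripper_width: 0.275
gripper_force: 30.0
(array([-0.0009, -0.0005,  0.0702]), array([ 0.001, -0.001, -0.001]))
[408.3 244.2] (387, 225, 42, 41)
[368.9 228.9] (351, 215, 36, 30)
[183.6 219. ] (153, 200, 63, 40)
[333.8 211.2] (315, 196, 38, 32)
[301.9 197.4] (286, 187, 32, 22)
```

```bash
python3 -m jog '[[-0.0009,-0.0005,0.02,0,0,0,0.015],[0,0,0.02,0,0,0,0.015],[0,0,0.015,0,0,0,0.015],[0,0,0.008,0,0,0,0.015],[0,0,0.005,0,0,0,0.015],[0,0,0.002,0,0,0,0.015],[0,0,0.0007,0,0,0,0.015],[0,0,0,0,0,0,0.015],[0,0,0,0,0,0,0.015]]'
python3 -m jog '[[0,0,0,0,0,0,0.04],[0,0,0,0,0,0,0.04],[0,0,0,0,0,0,0.04],[0,0,0,0,0,0,0.04],[0,0,0,0,0,0,0.04],[0,0,0,0,0,0,0.04],[0,0,0,0,0,0,0.04],[0,0,0,0,0,0,0.04],[0,0,0,0,0,0,0.04],[0,0,0,0,0,0,0.04],[0,0,0,0,0,0,0.04],[0,0,0,0,0,0,0.04],[0,0,0,0,0,0,0.04]]'
python3 - <<'E'
from h import *
s=cams.camera("side"); cv2.imwrite("pics/s8.png",cv2.resize(s["pixels"][120:300,220:460,::-1],(800,600),interpolation=cv2.INTER_CUBIC))
E
```

```text
time_s: 47.3
tool_pos: [0.6651, -0.1625, 0.1088]
eef_rot: [-0.079, 3.139, -0.001]
force: [0.8, -0.0, -1.7]
gripper_width: 0.28
gripper_force: 30.0
time_s: 48.38
tool_pos: [0.6645, -0.1623, 0.1077]
eef_rot: [0.079, -3.141, -0.0]
force: [0.2, 0.3, -0.9]
gripper_width: 0.427
gripper_force: 0.0
```

View pics/s8.png

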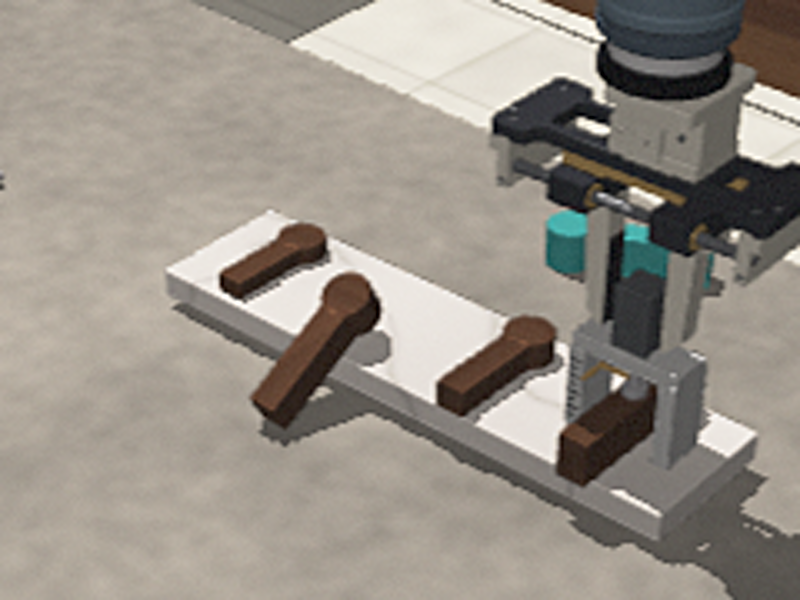

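The gauge stands on blank4 at crop (635,390). Blank3 has been knocked off and now leans over the plate's front edge at crop (320,350). I'll return the gauge first, then re-lay blank3.

```bash
python3 -m jog '[[0,0,0,0,0,0,0.015],[0,0,0,0,0,0,0.015],[0,0,0,0,0,0,0.015],[0,0,0,0,0,0,0.015],[0,0,0,0,0,0,0.015],[0,0,-0.01,0,0,0,0.015],[0,0,-0.02,0,0,0,0.015],[0,0,-0.025,0,0,0,0.015],[0,0,-0.025,0,0,0.108,0.015],[0,0,-0.02,0,0,0.108,0.015],[0,0,0,0,0,0,0.015]]'
python3 -m jog '[[0.0171,0.0237,0,0,0,0,0.015],[0.0171,0.0237,0,0,0,0,0.015],[0.0171,0.0237,0,0,0,0,0.015],[0.0171,0.0237,0,0,0,0,0.015],[0.0171,0.0237,0,0,0,0,0.015],[0.0171,0.0237,0,0,0,0,0.015],[0.0171,0.0237,0,0,0,0,0.015],[0.0171,0.0237,0,0,0,0,0.015],[0.0171,0.0237,0,0,0,0,0.015],[0.0171,0.0237,0,0,0,0,0.015],[0.0171,0.0237,0,0,0,0,0.015],[0.0171,0.0237,0,0,0,0,0.015],[0.0171,0.0237,0,0,0,0,0.015],[0.0171,0.0237,0,0,0,0,0.015],[0.0171,0.0237,0,0,0,0,0.015],[0.0171,0.0237,0,0,0,0,0.015],[0.0171,0.0237,0,0,0,0,0.015],[0.0171,0.0237,0,0,0,0,0.015],[0,0,0,0,0,0,0.015],[0,0,0,0,0,0,0.015]]'
python3 -m jog '[[0,0,0.025,0,0,0,0.015],[0,0,0.025,0,0,0,0.015],[0,0,0.025,0,0,0,0.015],[0,0,0.015,0,0,0,0.015],[0,0,0,0,0,0,0.015],[0,0,0,0,0,0,0.015],[0,0,0,0,0,0,0.015]]'
python3 - <<'E'
from h import *
print(delta([.430,.3095,.086],-9.5))
E
```

```text
time_s: 49.35
tool_pos: [0.6665, -0.1631, 0.2134]
eef_rot: [0.265, 3.122, -0.004]
force: [0.6, 0.3, -3.0]
gripper_width: 0.272
gripper_force: 30.0
time_s: 51.02
tool_pos: [0.4296, 0.3101, 0.2066]
eef_rot: [-0.25, -3.13, 0.002]
force: [1.2, 0.1, -3.5]
gripper_width: 0.279
gripper_force: 30.0
time_s: 51.6
tool_pos: [0.4323, 0.3088, 0.1185]
eef_rot: [0.26, 3.13, 0.001]
force: [0.3, 0.3, -4.0]
gripper_width: 0.278
gripper_force: 30.0
(array([0.0024, 0.0003, 0.0325]), array([0.   , 0.001, 0.   ]))
```

```bash
python3 -m jog '[[0.0024,0,0.015,0,0,0,0.015],[0,0,0.01,0,0,0,0.015],[0,0,0.005,0,0,0,0.015],[0,0,0.0025,0,0,0,0.015],[0,0,0,0,0,0,0.015],[0,0,0,0,0,0,0.015],[0,0,0,0,0,0,0.06],[0,0,0,0,0,0,0.06],[0,0,0,0,0,0,0.06],[0,0,0,0,0,0,0.06],[0,0,-0.01,0,0,0,0.06],[0,0,-0.02,0,0,0,0.06],[0,0,-0.03,0,0,0,0.06],[0,0,-0.03,0,0,0,0.06],[0,0,-0.02,0,0,0,0.06],[0,0,0,0,0,0,0.06]]'
python3 - <<'E'
from h import *
c=cams.camera("top"); s=cams.camera("side"); blanks(c,.03)
a=cv2.resize(c["pixels"][150:270,220:440,::-1],(660,360),interpolation=cv2.INTER_CUBIC)
cv2.imwrite("pics/t9.png",a)
for k in blobs(darkwood(s)):
    if 150<k[:,1].mean()<300: print(k.mean(0).round(1),cv2.boundingRect(k), cv2.minAreaRect(k))
    if 310<k[:,0].mean()<345 and 180<k[:,1].mean()<300:
        print(cv2.approxPolyDP(k,2,True)[:,0].tolist())
for k in blobs(darkwood(c)):
    if 280<k[:,0].mean()<330: print("top",cv2.approxPolyDP(k,1.5,True)[:,0].tolist())
E
```

```text
time_s: 52.93
tool_pos: [0.4316, 0.3109, 0.2011]
eef_rot: [0.259, 3.122, 0.007]
force: [0.9, -0.2, 0.4]
gripper_width: 0.642
gripper_force: 0.0
blank 3 [310. 230.] [0.5858 0.0375] 3.0 0.1092
blank 1 [268. 205.] [0.6476 0.1393] 2.6 0.0886
blank 2 [351. 202.] [ 0.6545 -0.0617] 3.3 0.0986
blank 4 [393. 197.] [ 0.6632 -0.1625] 2.4 0.1241
[407.9 244.5] (387, 225, 42, 41) ((408.1990966796875, 245.3189697265625), (20.651052474975586, 52.46847152709961), 47.72631072998047)
[368.9 228.9] (351, 215, 36, 30) ((368.9465026855469, 230.1239776611328), (16.38520622253418, 40.177974700927734), 49.89908981323242)
[184.7 221.4] (153, 206, 63, 34) ((184.1034393310547, 218.2586212158203), (33.98224639892578, 53.85165023803711), 68.19859313964844)
[314.9 224.1] (295, 202, 39, 46) ((313.673583984375, 223.71861267089844), (17.890544891357422, 50.093528747558594), 40.76360321044922)
[[328, 203], [318, 205], [315, 214], [295, 239], [300, 245], [305, 247], [318, 231], [316, 230], [333, 215]]
[302.  197.3] (286, 187, 32, 22) ((301.23199462890625, 196.93714904785156), (12.038141250610352, 34.437679290771484), 64.53665161132812)
top [[306, 208], [303, 217], [306, 221], [307, 250], [314, 252], [313, 221], [315, 213], [313, 210]]
```

Run:
```python
from h import *
from scipy.optimize import brentq
c=cams.camera("top"); s=cams.camera("side")
h=lambda th:(ray(c,[310.5,251],.026*np.cos(th))[0], ray(c,[309.5,208.5],.026*np.cos(th)+.112*np.sin(th))[0])
f=lambda th:np.linalg.norm(np.subtract(*h(th)))-.112
for th in (0,.2,.3,.4,.5): print(th,round(f(th),4),h(th)[0].round(4),h(th)[1].round(4))
# contact: underside through plate edge (x .601,z .03)
for th in (.3,.35,.4,.45):
    t=h(th)[0]; B=t+.026*np.array([np.sin(th),0,-np.cos(th)])
    print(th,"B",B.round(4),"edge z", ((.601-B[0])*np.tan(th)).round(4), "mid top",(B+.056*np.array([np.cos(th),.05,np.sin(th)])+.026*np.array([-np.sin(th),0,np.cos(th)])).round(4), "side px tail,head",proj(s,[t,h(th)[1]]).round().tolist())
print(delta([.57,.0385,.1],2.9))
```

```text
0 -0.0075 [0.5365 0.0368 0.026 ] [0.641  0.0383 0.026 ]
0.2 -0.0087 [0.5365 0.0368 0.0255] [0.6374 0.0376 0.0477]
0.3 -0.0075 [0.5366 0.0368 0.0248] [0.6357 0.0372 0.0579]
0.4 -0.0052 [0.5366 0.0369 0.0239] [0.6341 0.0369 0.0676]
0.5 -0.0021 [0.5367 0.0369 0.0228] [0.6326 0.0366 0.0765]
0.3 B [ 0.5443  0.0368 -0.    ] edge z 0.0176 mid top [0.5901 0.0396 0.0414] side px tail,head [[299.0, 239.0], [330.0, 208.0]]
0.35 B [ 0.5455  0.0368 -0.    ] edge z 0.0203 mid top [0.5892 0.0396 0.0436] side px tail,head [[299.0, 239.0], [330.0, 206.0]]
0.4 B [ 0.5468  0.0369 -0.    ] edge z 0.0229 mid top [0.5882 0.0397 0.0458] side px tail,head [[299.0, 239.0], [330.0, 204.0]]
0.45 B [ 0.548   0.0369 -0.    ] edge z 0.0256 mid top [0.5871 0.0397 0.0478] side px tail,head [[299.0, 239.0], [329.0, 203.0]]
(array([-0.1847, -0.2436,  0.0944]), array([-0.001, -0.002, -0.216]))
```

Blank3 leans at about 0.48 rad, with its tail on the bench at x≈0.549 and the plate edge under its middle. The predicted side pixel for the head matches. I'll grasp it square to its tilt.

```bash
python3 -m jog '[[0,0,0,0,0,-0.096,0.05],[0,0,0,0,0,-0.096,0.05],[-0.0095,-0.0231,0,0,0,0,0.05],[-0.0095,-0.0231,0,0,0,0,0.05],[-0.0095,-0.0231,0,0,0,0,0.05],[-0.0095,-0.0231,0,0,0,0,0.05],[-0.0095,-0.0231,0,0,0,0,0.05],[-0.0095,-0.0231,0,0,0,0,0.05],[-0.0095,-0.0231,0,0,0,0,0.05],[-0.0095,-0.0231,0,0,0,0,0.05],[-0.0095,-0.0231,0,0,0,0,0.05],[-0.0095,-0.0231,0,0,0,0,0.05],[-0.0095,-0.0231,0,0,0,0,0.05],[-0.0095,-0.0231,0,0,0,0,0.05],[0,0,0,0,0,0,0.05]]'
python3 -m jog '[[0,0,0.025,0,0,0,0.05],[0,0,0.025,0,0,0,0.05],[0,0,0,0,-0.12,0,0.05],[0,0,0,0,-0.12,0,0.05],[0,0,0,0,-0.12,0,0.05],[0,0,0,0,-0.12,0,0.05],[0,0,0,0,0,0,0.05],[0,0,0,0,0,0,0.05],[0,0,0,0,0,0,0.05]]'
python3 - <<'E'
from h import *
s,M=pose(); print(M.round(3).tolist(), s["tool_pos"].round(4), "pre",(M.T@(np.array([.5528,.037,.0788])-s["tool_pos"])).round(4),"grasp",(M.T@(np.array([.5805,.037,.0256])-s["tool_pos"])).round(4))
c=cams.camera("side")
for k in blobs(darkwood(c)):
    if 290<k[:,0].mean()<345 and 180<k[:,1].mean()<300: print(k.mean(0).round(1))
E
```

```text
time_s: 54.38
tool_pos: [0.551, 0.0316, 0.1934]
eef_rot: [0.036, -3.139, 0.002]
force: [-0.4, -0.3, -0.1]
gripper_width: 0.542
gripper_force: 0.0
time_s: 55.13
tool_pos: [0.5519, 0.0353, 0.1465]
eef_rot: [-0.035, 2.662, 0.009]
force: [0.7, 0.1, 1.0]
gripper_width: 0.539
gripper_force: 0.0
[[-0.887, -0.026, 0.461], [-0.023, 1.0, 0.012], [-0.461, 0.0, -0.887]] [0.5519 0.0353 0.1465] pre [0.0304 0.0017 0.0605] grasp [0.0304 0.0009 0.1205]
[314.6 224.3]
[302.1 198.6]
```

```bash
python3 -m jog '[[0.015,0.001,0.02,0,0,0,0.05],[0.0154,0,0.02,0,0,0,0.05],[0,0,0.02,0,0,0,0.05],[0,0,0.015,0,0,0,0.05],[0,0,0.01,0,0,0,0.05],[0,0,0,0,0,0,0.05],[0,0,0,0,0,0,0.05]]' 30
python3 - <<'E'
from h import *
s,M=pose(); print("grasp",(M.T@(np.array([.5805,.037,.0256])-s["tool_pos"])).round(4))
# shank centre seen by the wrist camera, left-right
c=cams.camera("wrist"); m=darkwood(c)
for k in blobs(m,300): print(k.mean(0).round(),cv2.boundingRect(k))
E
```

```text
time_s: 55.77
tool_pos: [0.5641, 0.0368, 0.056]
eef_rot: [-0.036, 2.661, 0.009]
force: [-1.1, 0.0, -0.7]
gripper_width: 0.54
gripper_force: 0.0
grasp [-0.0005 -0.0003  0.0346]
[323. 366.] (293, 356, 61, 24)
[320. 262.] (299, 189, 45, 131)
```

The wrist mask puts the shank at column 320, centred between the fingers. Closing in.

```bash
python3 -m jog '[[0,0,0.012,0,0,0,0.05],[0,0,0.012,0,0,0,0.05],[0,0,0.007,0,0,0,0.05],[0,0,0.0035,0,0,0,0.05],[0,0,0,0,0,0,0.05],[0,0,0,0,0,0,0.005],[0,0,0,0,0,0,0.005],[0,0,0,0,0,0,0.005],[0,0,0,0,0,0,0.005],[0,0,0,0,0,0,0.005],[0,0,0,0,0,0,0.005],[0,0,0,0,0,0,0.005]]'
python3 -m jog '[[0,0,-0.02,0,0,0,0.005],[0,0,-0.03,0,0,0,0.005],[0,0,-0.03,0,0,0,0.005],[0,0,0,0,0.12,0,0.005],[0,0,0,0,0.12,0,0.005],[0,0,0,0,0.12,0,0.005],[0,0,0,0,0.12,0,0.005],[0,0,0,0,0,-0.024,0.005],[0,0,0,0,0,0,0.005],[0,0,0,0,0,0,0.005]]'
python3 - <<'E'
from h import *
print(delta([.6388,.0384,.038],2.9))
E
```

```text
time_s: 56.82
tool_pos: [0.5787, 0.0369, 0.0265]
eef_rot: [-0.035, 2.663, 0.01]
force: [-1.7, -0.0, 2.7]
gripper_width: 0.236
gripper_force: 30.0
time_s: 57.65
tool_pos: [0.5407, 0.0362, 0.0961]
eef_rot: [0.08, -3.139, -0.002]
force: [-0.5, 0.4, -0.3]
gripper_width: 0.233
gripper_force: 30.0
(array([-0.0982, -0.0029,  0.0579]), array([ 0.001, -0.002,  0.   ]))
```

```bash
python3 -m jog '[[-0.02,-0.0029,0,0,0,0,0.005],[-0.02,0,0,0,0,0,0.005],[-0.02,0,0,0,0,0,0.005],[-0.02,0,0,0,0,0,0.005],[-0.018,0,0,0,0,0,0.005],[0,0,0.015,0,0,0,0.005],[0,0,0.015,0,0,0,0.005],[0,0,0,0,0,0,0.005],[0,0,0,0,0,0,0.005],[0,0,0,0,0,0,0.005]]'
python3 - <<'E'
from h import *
print(delta([.6388,.0384,.038],2.9))
s=cams.camera("side"); t=pose()[0]["tool_pos"]
for k in blobs(darkwood(s)):
    if 280<k[:,0].mean()<350 and 150<k[:,1].mean()<260: print(k.mean(0).round(1),cv2.boundingRect(k),cv2.approxPolyDP(k,2,True)[:,0].tolist())
b=t[2]-.008
for u,n,w in ((0,0,-.011),(0,.026,-.011),(0,.026,.011),(.112,.026,0),(.094,.026,-.018),(.094,0,-.018)):
    print((u,n,w),proj(s,[t[0]-.04+u,t[1]+w+(u-.04)*.05,b+n]).round().tolist())
E
```

```text
time_s: 58.48
tool_pos: [0.6392, 0.038, 0.0679]
eef_rot: [0.079, -3.14, -0.001]
force: [0.6, -0.2, -0.0]
gripper_width: 0.232
gripper_force: 30.0
(array([0.0003, 0.0004, 0.0299]), array([ 0.001, -0.001, -0.   ]))
[324.  204.6] (315, 194, 17, 22) [[331, 194], [315, 204], [316, 213], [322, 215], [331, 209]]
[302.  197.3] (286, 187, 32, 22) [[317, 191], [312, 187], [306, 188], [287, 201], [286, 205], [292, 208], [309, 198], [314, 198]]
(0, 0, -0.011) [[323.0, 215.0]]
(0, 0.026, -0.011) [[323.0, 205.0]]
(0, 0.026, 0.011) [[315.0, 202.0]]
(0.112, 0.026, 0) [[352.0, 183.0]]
(0.094, 0.026, -0.018) [[353.0, 189.0]]
(0.094, 0, -0.018) [[352.0, 199.0]]
```

The tail outline matches a level blank to within 2 px. Lowering and releasing.

```bash
python3 -m jog '[[0,0,0.012,0,0,0,0.005],[0,0,0.008,0,0,0,0.005],[0,0,0.005,0,0,0,0.005],[0,0,0.0025,0,0,0,0.005],[0,0,0,0,0,0,0.005],[0,0,0,0,0,0,0.005]]'
python3 -m jog '[[0,0,0.001,0,0,0,0.005],[0,0,0,0,0,0,0.005],[0,0,0,0,0,0,0.045],[0,0,0,0,0,0,0.045],[0,0,0,0,0,0,0.045],[0,0,0,0,0,0,0.045],[0,0,0,0,0,0,0.045],[0,0,-0.01,0,0,0,0.045],[0,0,-0.03,0,0,0,0.045],[0,0,-0.04,0,0,0,0.045],[0,0,-0.04,0,0,0,0.045],[0.03,0,-0.03,0,0,0,0.045],[0.04,0,0,0,0,0,0.045],[0.04,0,0,0,0,0,0.045],[0.04,0,0,0,0,0,0.045],[0.04,0,0,0,0,0,0.045],[0.03,0,0,0,0,0,0.045],[0,0,0,0,0,0,0.045],[0,0,0,0,0,0,0.045],[0,0,0,0,0,0,0.045]]'
python3 - <<'E'
from h import *
c=cams.camera("top"); s=cams.camera("side"); blanks(c,.03)
for k in blobs(darkwood(s)):
    if 150<k[:,1].mean()<300: print(k.mean(0).round(1),cv2.boundingRect(k))
h=cv2.cvtColor(s["pixels"],cv2.COLOR_RGB2HSV); sub=np.zeros(h.shape[:2],bool); sub[160:215,160:195]=1
for q in blobs((h[...,2]<95)&(h[...,1]<75)&sub,60): print("gauge block",cv2.boundingRect(q))
E
```

```text
time_s: 59.03
tool_pos: [0.6397, 0.038, 0.0393]
eef_rot: [0.079, -3.139, -0.001]
force: [0.1, 0.7, -0.6]
gripper_width: 0.232
gripper_force: 30.0
time_s: 60.7
tool_pos: [0.4221, 0.0266, 0.1896]
eef_rot: [-0.079, 3.139, 0.0]
force: [0.4, -0.0, -0.2]
gripper_width: 0.481
gripper_force: 0.0
blank 1 [268. 206.] [0.6476 0.1392] 2.6 0.0886
blank 2 [351. 201.] [ 0.6544 -0.0617] 3.1 0.0984
blank 3 [309. 202.] [0.655  0.0397] 3.6 0.113
blank 4 [393. 197.] [ 0.664  -0.1624] 2.5 0.1224
[408.2 244.3] (387, 225, 42, 41)
[368.9 228.9] (351, 215, 36, 30)
[184.5 221.4] (153, 206, 63, 34)
[334.5 210.2] (316, 195, 37, 32)
[302.  197.3] (286, 187, 32, 22)
gauge block (182, 199, 13, 16)
gauge block (168, 194, 13, 19)
gauge block (171, 173, 24, 24)
```

All four blanks lie flat on the plate. The gauge block shows the same side-view position as at the start, and the robot is clear of everything. Handing in.

```bash
python3 -c "
from bench import job_done
print(job_done())"
```

```text
the job is handed in; nothing more can be done
None
```

I handed the job in after about 61 s: the zero was checked, all four blanks were gauged from thinnest to thickest, blank3 was knocked off later and re-laid flat on the plate, and the gauge is back on its board; the hand-in gave no verdict, I watched the foot seated only on blanks 2 and 4, and the zero check and blanks 1 and 3 rest on position and force readings.

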